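Load the tilting-barrel tumbler with castings

TASK

Load the tumbler for its next run: pull the index knob up to its stop, swing the barrel upright with the tilt lever, push the knob fully home so that the barrel is locked, and put every casting from the black board into the barrel. Then pull the knob up to its stop again, tip the barrel back to its running angle and lock it there with the knob fully home, all the castings inside. Leave the jar, the tape and the mug where they are.

Things in the scene. Friction and masses are not known exactly. Their poses are not given: they have to be found in the camera images.
- tumbler: Bench tumbler, fixed: grey base 220 (x) x 270 (y) x 20 mm; posts at y = +-92 mm (tops z = 175 mm) carry the barrel on a trunnion axis along y at z = 150 mm. Left (+y): index bracket, up to z = 224 mm. Right (-y): tilt lever. Black switch box rear right, 55 mm high. Origin: centre of underside; -x is the front, to which the mouth tips. It stands on the robot's left or right, yaw up to 0.3 rad.
- barrel (a joint): Tilt of the steel barrel, rad: 0 = upright, mouth up, for loading; 0.785 (45 degrees) = running angle, mouth tipped to the front; fixed stops at both. It starts at the running angle, locked. Friction (0.8 N m, 6 to 10 N at the lever ball) keeps it where it is left. The index pin locks it in notches at the two stops only, with about 0.035 rad of play.
- barrel_mouth (a point): Centre of the barrel's mouth, in the plane of the rim; z is the barrel's axis, pointing out of the mouth. The barrel is open, eight-sided, 140 mm across inside, wall 6 mm, 100 mm long; when upright its rim is at z = 200 mm over the table.
- barrel_floor (a point): Centre of the barrel's inner floor, 94 mm below barrel_mouth along the barrel's axis; same axes.
- lever_ball (a point): Centre of the black ball, 30 mm in diameter, on the tilt lever (rod 12 mm thick, fixed to the barrel). It moves on an arc of 125 mm radius about the trunnion axis, at y = -112 mm of the tumbler: straight above the axis (z = 275 mm) when upright, 88 mm in front of it (z = 238 mm) at the running angle. Pinched from above across the tumbler's y, it swivels between the fingers.
- index_knob (a joint): Lift of the sprung index plunger, m: 0 = fully home (pin 10 mm deep in a notch, barrel locked), 0.016 = at its stop (0.015 to 0.016 when parked). It resists with 3 to 4 N, at 5 mm with 13 N; in the last 3 mm a detent parks it at the stop, short of that it springs back. Parked, about 5 N from above starts it, then it snaps down: home if the barrel is at a stop, else onto the disc at 0.0105.
- knob_grip (a point): Centre of the black pull knob on the index plunger, 30 mm in diameter, 18 mm high, axis vertical; at x = 0, y = +110 mm, z = 249 mm of the tumbler when home, and rising with the plunger. Below it a steel bush, 20 mm in diameter, top at z = 232 mm.
- board: Black base board on which the castings stand, fixed, 220 x 220 x 12 mm; origin: centre of its underside.
- house_1: Bare aluminium casting of a small house with gable roof: 44 (x, along the ridge) x 26 (y) mm, walls 22 mm, ridge 35 mm high; about 0.1 kg. Origin: centre of its underside, z up. Of the five castings listed two to four are there, the rest are absent.
- house_2: Second house casting, like house_1.
- tower_1: Bare aluminium casting of a stepped tower: foot 30 x 30 x 22 mm, on it a shaft 20 x 20 mm up to 48 mm; about 0.1 kg. Origin: centre of its underside, z up.
- tower_2: Second tower casting, like tower_1.
- hall_1: Bare aluminium casting of a vaulted hall: 42 (x) x 30 (y) mm, straight walls 16 mm, round roof up to 31 mm; about 0.1 kg. Origin: centre of its underside, z up.
- jar: Closed glass jar, 64 mm in diameter, 85 mm high, beyond the work. Not to be disturbed.
- tape: Roll of black tape lying flat, 100 mm in diameter, 25 mm high, beyond the work. Not to be disturbed.
- mug: White mug, 76 mm in diameter, 90 mm high, beyond the work. Not to be disturbed.
Mind the look-alikes: they are no part of the job. What is shaped like the hall_1 but green or red is not meant.

How it is judged:
On the way, in this order (a step that is already met when the one before it is completed fails the run):
1. the index knob is pulled up to its stop (value of joint index_knob above 0.014 m), for 0.2 s.
2. the barrel is upright and locked, knob fully home (value of joint barrel below 0.05 rad and value of joint index_knob below 0.002 m), for 0.3 s.
3. all castings lie in the upright, locked barrel, let go (all of step 2 and x of house_1 in the frame of barrel_floor between -0.07 and 0.07 m and y of house_1 in the frame of barrel_floor between -0.07 and 0.07 m and z of house_1 in the frame of barrel_floor between -0.006 and 0.09 m and x of house_2 in the frame of barrel_floor between -0.07 and 0.07 m and y of house_2 in the frame of barrel_floor between -0.07 and 0.07 m and z of house_2 in the frame of barrel_floor between -0.006 and 0.09 m and x of tower_1 in the frame of barrel_floor between -0.07 and 0.07 m and y of tower_1 in the frame of barrel_floor between -0.07 and 0.07 m and z of tower_1 in the frame of barrel_floor between -0.006 and 0.09 m and x of tower_2 in the frame of barrel_floor between -0.07 and 0.07 m and y of tower_2 in the frame of barrel_floor between -0.07 and 0.07 m and z of tower_2 in the frame of barrel_floor between -0.006 and 0.09 m and x of hall_1 in the frame of barrel_floor between -0.07 and 0.07 m and y of hall_1 in the frame of barrel_floor between -0.07 and 0.07 m and z of hall_1 in the frame of barrel_floor between -0.006 and 0.09 m and contact force between the fingers and house_1 below 0.3 N and linear speed of each of house_1, house_2, tower_1, tower_2, hall_1 below 0.05 m/s and contact force between the fingers and house_2 below 0.3 N and contact force between the fingers and tower_1 below 0.3 N and contact force between the fingers and tower_2 below 0.3 N and contact force between the fingers and hall_1 below 0.3 N), for 0.3 s.
4. the index knob is pulled up to its stop again, castings in the barrel (value of joint index_knob above 0.014 m and x of house_1 in the frame of barrel_floor between -0.07 and 0.07 m and y of house_1 in the frame of barrel_floor between -0.07 and 0.07 m and z of house_1 in the frame of barrel_floor between -0.006 and 0.09 m and x of house_2 in the frame of barrel_floor between -0.07 and 0.07 m and y of house_2 in the frame of barrel_floor between -0.07 and 0.07 m and z of house_2 in the frame of barrel_floor between -0.006 and 0.09 m and x of tower_1 in the frame of barrel_floor between -0.07 and 0.07 m and y of tower_1 in the frame of barrel_floor between -0.07 and 0.07 m and z of tower_1 in the frame of barrel_floor between -0.006 and 0.09 m and x of tower_2 in the frame of barrel_floor between -0.07 and 0.07 m and y of tower_2 in the frame of barrel_floor between -0.07 and 0.07 m and z of tower_2 in the frame of barrel_floor between -0.006 and 0.09 m and x of hall_1 in the frame of barrel_floor between -0.07 and 0.07 m and y of hall_1 in the frame of barrel_floor between -0.07 and 0.07 m and z of hall_1 in the frame of barrel_floor between -0.006 and 0.09 m), for 0.2 s.
At the end, for the whole second after the job is handed in: The barrel is at its running angle (at least 0.73 rad), the index knob is fully home (within 2 mm), and every casting lies at rest inside the barrel (value of joint barrel above 0.73 rad and value of joint index_knob below 0.002 m and velocity of joint barrel between -0.05 and 0.05 rad/s and x of house_1 in the frame of barrel_floor between -0.07 and 0.07 m and y of house_1 in the frame of barrel_floor between -0.07 and 0.07 m and z of house_1 in the frame of barrel_floor between -0.006 and 0.09 m and x of house_2 in the frame of barrel_floor between -0.07 and 0.07 m and y of house_2 in the frame of barrel_floor between -0.07 and 0.07 m and z of house_2 in the frame of barrel_floor between -0.006 and 0.09 m and x of tower_1 in the frame of barrel_floor between -0.07 and 0.07 m and y of tower_1 in the frame of barrel_floor between -0.07 and 0.07 m and z of tower_1 in the frame of barrel_floor between -0.006 and 0.09 m and x of tower_2 in the frame of barrel_floor between -0.07 and 0.07 m and y of tower_2 in the frame of barrel_floor between -0.07 and 0.07 m and z of tower_2 in the frame of barrel_floor between -0.006 and 0.09 m and x of hall_1 in the frame of barrel_floor between -0.07 and 0.07 m and y of hall_1 in the frame of barrel_floor between -0.07 and 0.07 m and z of hall_1 in the frame of barrel_floor between -0.006 and 0.09 m and contact force between the fingers and house_1 below 0.3 N and linear speed of each of house_1, house_2, tower_1, tower_2, hall_1 below 0.05 m/s and contact force between the fingers and house_2 below 0.3 N and contact force between the fingers and tower_1 below 0.3 N and contact force between the fingers and tower_2 below 0.3 N and contact force between the fingers and hall_1 below 0.3 N); the robot touches nothing.
It fails at once if jar moved more than 3 cm (distance of jar from where it was at the start of the episode above 0.03 m).
It fails at once if tape moved more than 3 cm (distance of tape from where it was at the start of the episode above 0.03 m).
It fails at once if mug moved more than 3 cm (distance of mug from where it was at the start of the episode above 0.03 m).
Of house_1, house_2, tower_1, tower_2, hall_1 only 2 to 4 are there at a start; the rules pass over those that are not, and their reading is None.
At some moment in a run one of house_1, house_2, tower_1, tower_2, hall_1 may be knocked a few centimetres aside while the robot is not near it.
Once in a run the grip may slacken for a moment while it holds something.
It also fails if it takes over 210 s, if anything falls off the work surface, if the arm or the gripper's body presses on something with over 40 N, if the wrist force passes 120 N, or if a joint passes its speed limit or range.

ROBOT

A 6-joint arm with a two-finger parallel gripper is mounted at the origin on the work surface. World frame = base frame: x ahead of the robot, y to its left, z up, the work surface at z = 0. Lengths are in m, angles in rad, forces in N, time in s.
With the tool pointing down it reaches from about 0.35 to 0.975 m from the base axis. Payload 4.9 kg.
Tool frame: the origin (TCP) lies on the mounting face of the last link; the fingertips stand 173 mm ahead of it and the grasp point (between the pads) lies 155 mm ahead of it; z points along the fingers, y is the direction in which the jaws open and shut (so a half turn about z gives the same grasp; the last joint's range is limited). The gripper opens to 85 mm and grips with 20 to 120 N. Pads are 22 mm wide; open, the fingers measure 114 mm over their backs; the gripper's body (76 mm by 85 mm) begins 54 mm behind the grasp point. The pads swing forward as they close: fully open they stand 13 mm farther back than shut.
Start: joints at [-1.328, 0.053, 1.613, -0, 1.476, -0.119], TCP at [0.221, -0.585, 0.405] pointing down, gripper open.
Joint ranges: [-3.01, 3.01], [-1.01, 2.22], [0.06, 2.58], [-1.02, 4.17], [0.09, 2.62], [-3.14, 3.14]. Speed limits (rad/s): [2.57, 2.57, 3.14, 3.14, 3.14, 3.14].

INTERFACE

Orientations are given as a rotation vector (axis times angle).
In Python, from station import ctrl gives the robot as it stands. The module is installed in compiled form; this text tells all that it offers.
- The arm moves only by the tool jog_arm, never from a script. Its argument "steps" is a list of rows, each a list of 2 entries, a list of its own where there are three numbers: the shift along the tool's x, y, z in cm, then the turn, a rotation vector about the tool's x, y, z in degrees. In form: [[[tx, ty, tz], [rx, ry, rz]], ...]. A call has 1 to 8 rows; each row shifts and turns the pose as measured when the row begins, along the tool's axes as they then stand; what a row does not reach is not made up. A row lasts 1/10 s, in which the tool goes at most 50 mm and 8.59 degrees, less where a joint would pass 70% of its speed; a pose out of reach is approached as far as the arm can. A call is refused whole if a number of a shift passes 5 or a number of a turn 8.59, either way. A call with a gripper value outside its range is refused whole. "fingers" is the gripper command: -1 is shut, 1 is fully open, values between are in proportion, set as the call begins (left out, the last holds). The fingers move at their own pace and stop on an object; "grip_force" is the grip in N (left out, the last holds). Time passes only in rows, so rows that do not move let the fingers close. It gives the time, the measured TCP pose, the force and the opening at its end, in the units of the state.
- ctrl.get_obs(): the state, without advancing time (a new reading comes with each control period).
- ctrl.get_image(name): name is "scene" or "top" or "wrist"; returns the picture (480x640x3 uint8, red, green, blue); there is no depth.
- ctrl.camera_info(name): a dict with "K" (3x3 intrinsics, pixels), "camera_from_world" (4x4, takes a point from world to camera coordinates). Camera axes: x right, y up, looking along -z (the intrinsics and any distortion apply to the point x, -y, -z); pixel columns grow to the right and rows downward; lengths in m; the calibration is good to about 2 mm. A picture is of the moment at which its call begins: read the wrist's pose just before it. camera_info takes no time and is no camera call; for the wrist camera it gives the pose at the moment of the call.
- ctrl.finish_job(): hands the job in, once; it reports no verdict.
The state is a dict: "t": time; "q": joint angles; "dq": joint speeds; "effort": joint torques, N m; "tool_pos": TCP position; "tool_rot": TCP orientation; "contact_force": force on the tool from outside, world axes, zero at the start; "wrist_torque": the same for the moment, N m; "opening": finger opening in m.
Only numpy, scipy, OpenCV 4.12 (cv2) and the standard library are available. Lean on these libraries where they do the work, as an engineer would, in place of code of your own. Each camera call takes 0.05 s, during which the arm holds its last target.

## Working session

There is one attempt and no reset: what is moved stays moved. The work goes in short steps, Python scripts to look and compute and a tool call to move; the robot and the scene stay as the last step left them, time stands still between calls to the robot, and variables do not carry over. Pictures are saved under pics/ and viewed, and the job is handed in when it is done.

Besides the shell and the picture viewer there is one more tool, called after ">>>" as a command line: name --argument value ..., lists and objects as JSON in quotes. jog_arm: Moves the arm, as the interface text tells. Its arguments: {"type":"object","properties":{"steps":{"type":"array","items":{"type":"array"}},"fingers":{"type":"number"},"grip_force":{"type":"number"}},"required":["steps"]}

```bash
mkdir -p pics; ls
python3 - <<'E'
from station import ctrl
import cv2, numpy as np
np.set_printoptions(precision=4,suppress=True)
print(ctrl.get_obs())
for n in ["scene","top","wrist"]:
    i=ctrl.camera_info(n); print(n,i)
    cv2.imwrite(f"pics/{n}0.png",ctrl.get_image(n)[:,:,::-1])
E
```

```text
pics
{'t': 0.0, 'q': array([-1.328 ,  0.0533,  1.6143, -0.    ,  1.476 , -0.119 ]), 'dq': array([ 0.0012, -0.    , -0.0003, -0.0011,  0.0013, -0.0001]), 'effort': array([  0.0013, -39.3677, -37.0177,  -0.    ,   0.007 ,   0.    ]), 'tool_pos': array([ 0.2212, -0.5843,  0.4035]), 'tool_rot': array([-3.0883, -0.5649,  0.0002]), 'contact_force': array([-0.2125,  0.0003,  0.7073]), 'wrist_torque': array([ 0.0436, -0.0086,  0.0123]), 'opening': 0.08555360544476633}
scene {'K': array([[622.5064,   0.    , 320.3759],
       [  0.    , 622.5064, 241.2623],
       [  0.    ,   0.    ,   1.    ]]), 'camera_from_world': array([[ 0.7139,  0.7002, -0.0073, -0.4196],
       [-0.5318,  0.549 ,  0.6448,  0.1883],
       [ 0.4555, -0.4565,  0.7643, -1.7837],
       [ 0.    ,  0.    ,  0.    ,  1.    ]])}
top {'K': array([[552.1379,   0.    , 327.7064],
       [  0.    , 552.1379, 244.3204],
       [  0.    ,   0.    ,   1.    ]]), 'camera_from_world': array([[-0.0249, -0.9996,  0.0151,  0.0043],
       [ 0.9925, -0.0229,  0.1201, -0.5949],
       [-0.1197,  0.018 ,  0.9926, -1.3116],
       [ 0.    ,  0.    ,  0.    ,  1.    ]])}
wrist {'K': array([[413.7802,   0.    , 314.5889],
       [  0.    , 413.7802, 239.22  ],
       [  0.    ,   0.    ,   1.    ]]), 'camera_from_world': array([[ 0.3549, -0.9349, -0.0015, -0.6244],
       [ 0.9019,  0.3428, -0.2627,  0.0352],
       [ 0.2461,  0.0918,  0.9649, -0.3777],
       [ 0.    ,  0.    ,  0.    ,  1.    ]])}
```

View pics/scene0.png

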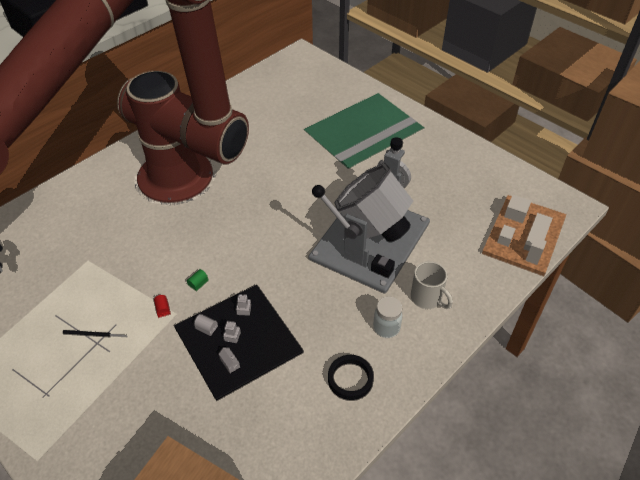

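View pics/top0.png

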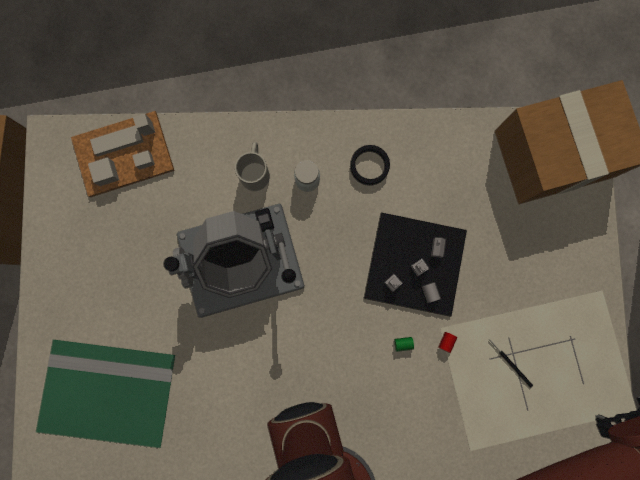

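View pics/wrist0.png

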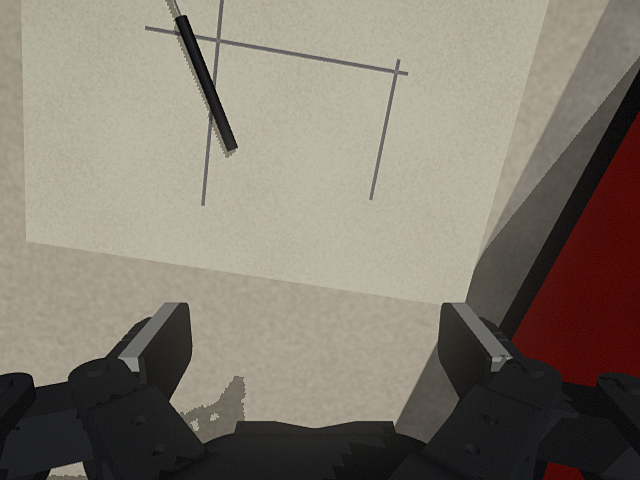

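Scene: the tumbler stands left. Candidates for castings on the black board (top pixels): house (439,247), tower (420,267), tower (394,284), hall (431,293). The look-alikes are a green hall (404,344), a red hall (448,342), and grey blocks on the cork board (120,155). Black balls: knob (172,264), lever ball (289,276). Next I check crops.

```bash
cat > h.py <<'E'
from station import ctrl
import cv2, numpy as np
from scipy.spatial.transform import Rotation as R
np.set_printoptions(precision=4,suppress=True)
def ray(info,u,v):
    K=info["K"];T=np.array(info["camera_from_world"])
    d=np.array([(u-K[0,2])/K[0,0],-(v-K[1,2])/K[1,1],-1.])
    Rm=T[:3,:3]; return -Rm.T@T[:3,3], Rm.T@d/np.linalg.norm(d)
def plane(info,u,v,z):
    c,d=ray(info,u,v); return c+d*(z-c[2])/d[2]
def proj(info,p):
    K=info["K"];T=np.array(info["camera_from_world"])
    q=T[:3,:3]@np.asarray(p)+T[:3,3]
    return np.array([K[0,0]*q[0]/-q[2]+K[0,2],K[1,1]*-q[1]/-q[2]+K[1,2]])
def tri(obs):
    A=np.zeros((3,3));b=np.zeros(3)
    for info,u,v in obs:
        c,d=ray(info,u,v);P=np.eye(3)-np.outer(d,d);A+=P;b+=P@c
    p=np.linalg.solve(A,b)
    return p,[np.linalg.norm((np.eye(3)-np.outer(d,d))@(p-c)) for c,d in [ray(*o) for o in obs]]
def pose():
    o=ctrl.get_obs(); Rm=R.from_rotvec(o["tool_rot"]).as_matrix()
    return o,np.array(o["tool_pos"]),Rm
def rep():
    o,p,Rm=pose()
    print("t %.2f pos %s grasp %s F %s open %.4f"%(o["t"],p,p+Rm[:,2]*.155,o["contact_force"],o["opening"]))
    print("x",Rm[:,0],"y",Rm[:,1],"z",Rm[:,2],"q6 %.2f"%o["q"][5])
def delta(grasp,ydir_xy=None,z=(0,0,-1)):
    "remaining shift in tool axes (cm) to bring the grasp point to grasp and the rotvec(deg) to tool-down with y along ydir"
    o,p,Rm=pose()
    zt=np.array(z,float);zt/=np.linalg.norm(zt)
    y=Rm[:,1] if ydir_xy is None else np.array([ydir_xy[0],ydir_xy[1],0.])
    y=y-zt*(y@zt);y/=np.linalg.norm(y)
    if y@Rm[:,1]<0:y=-y
    T=np.column_stack([np.cross(y,zt),y,zt])
    rv=R.from_matrix(Rm.T@T).as_rotvec(degrees=True)
    tp=np.asarray(grasp)-.155*zt
    print("TCP->",tp,"shift tool cm",Rm.T@(tp-p)*100,"turn deg",rv, "q6 %.2f"%o["q"][5])
def snap(n,fn,box=None,s=1):
    i=ctrl.camera_info(n);im=ctrl.get_image(n)
    np.save("last_%s.npy"%n,im)
    a=im[:,:,::-1]
    if box: a=a[box[1]:box[3],box[0]:box[2]]
    if s!=1:a=cv2.resize(a,None,fx=s,fy=s,interpolation=cv2.INTER_CUBIC)
    cv2.imwrite("pics/"+fn,a);return i,im
E
python3 - <<'E'
from h import *
a=cv2.imread("pics/top0.png");b=cv2.imread("pics/scene0.png")
A=cv2.resize(a[200:360,140:320],None,fx=2.2,fy=2.2,interpolation=3)
B=cv2.resize(b[120:300,270:450],None,fx=2.2,fy=2.2,interpolation=3)
C=cv2.resize(a[200:330,350:480],None,fx=3,fy=3,interpolation=3)
cv2.imwrite("pics/c1.png",np.hstack([A,np.vstack([B])[:A.shape[0]]]));cv2.imwrite("pics/c2.png",C)
E
```

```text
(no output)
```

View pics/c1.png

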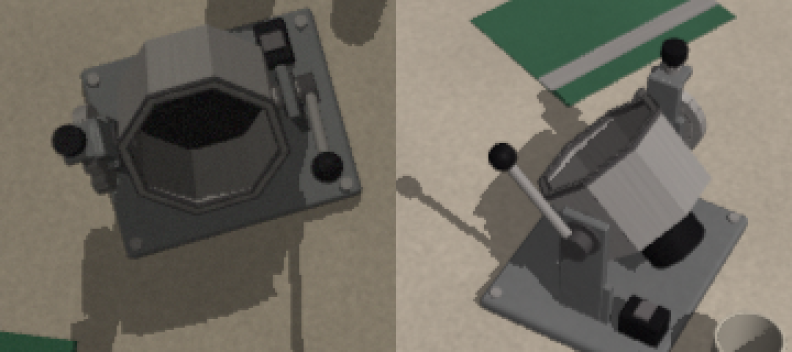

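View pics/c2.png

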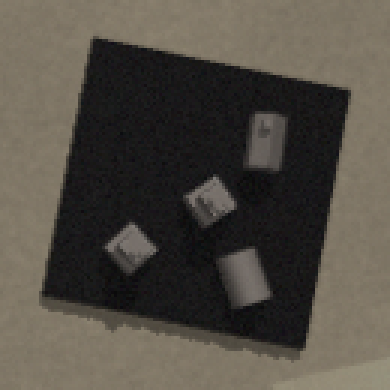

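Run:
```python
from h import *
T=ctrl.camera_info("top");S=ctrl.camera_info("scene")
a=cv2.imread("pics/top0.png");b=cv2.imread("pics/scene0.png")
def c(im,u,v,r=11):
    s=im[v-r:v+r+1,u-r:u+r+1].max(2);m=(s<42).astype(np.uint8)
    n,l,st,ce=cv2.connectedComponentsWithStats(m);k=1+np.argmin(np.hypot(*(ce[1:]-r).T)- st[1:,4]*.1)
    print(st[k]);return ce[k]+[u-r,v-r]
k1=c(a,172,264);b1=c(a,289,276);k2=c(b,396,144);b2=c(b,318,191)
print(k1,b1,k2,b2)
kn=tri([(T,*k1),(S,*k2)]);ba=tri([(T,*b1),(S,*b2)]);print(kn,ba)
print("plane", plane(T,*k1,.249),plane(T,*b1,.238),plane(S,*k2,.249),plane(S,*b2,.238))
# yaw: ball-knob in tumbler = (-.088,-.222)
k=(plane(T,*k1,.249)+plane(S,*k2,.249))/2; bb=(plane(T,*b1,.238)+plane(S,*b2,.238))/2
d=(bb-k)[:2];yaw=np.arctan2(d[1],d[0])-np.arctan2(-.222,-.088);yaw=(yaw+np.pi)%(2*np.pi)-np.pi
c_,s_=np.cos(yaw),np.sin(yaw);Rz=np.array([[c_,-s_],[s_,c_]])
print("yaw",yaw,"len",np.linalg.norm(d),np.hypot(.088,.222))
o=(k[:2]-Rz@[0,.110]+bb[:2]-Rz@[-.088,-.112])/2;print("origin",o)
for n,q in dict(knob=(0,.11,.249),ball=(-.088,-.112,.238),ballup=(0,-.112,.275),mouth=(0,0,.2)).items():
    w=np.r_[o+Rz@q[:2],q[2]];print(n,w,proj(T,w),proj(S,w))
# castings
g=cv2.cvtColor(a,cv2.COLOR_BGR2GRAY)[200:330,350:480]
m=cv2.morphologyEx((g>62).astype(np.uint8),cv2.MORPH_OPEN,np.ones((2,2)))
n,l,st,ce=cv2.connectedComponentsWithStats(m)
for i in range(1,n):
    if 100<st[i,4]<1000:
        ct=cv2.findContours((l==i).astype(np.uint8),0,2)[0][0];r=cv2.minAreaRect(ct)
        u,v=ce[i]+[350,200];print(st[i,4],(u,v),r[1:],plane(T,u,v,.035))
```

```text
[  3   4  15  15 174]
[  4   4  14  14 156]
[  5   5  12  13 123]
[  5   5  13  13 119]
[171.3621 263.7299] [288.4038 275.5769] [395.7886 143.4959] [317.9916 190.8571]
(array([0.5367, 0.313 , 0.2477]), [np.float64(0.00015901488850486538), np.float64(0.00015901488850498282)]) (array([0.5077, 0.0761, 0.2383]), [np.float64(0.00013801642046484727), np.float64(0.0001380164204645623)])
plane [0.5367 0.3128 0.249 ] [0.5076 0.076  0.238 ] [0.5375 0.3117 0.249 ] [0.5076 0.0764 0.238 ]
yaw 0.25303967972162944 len 0.23783968558163884 0.2388053600738476
origin [0.5647 0.2062]
knob [0.5372 0.3127 0.249 ] [171.4091 263.5035] [395.9619 143.2216]
ball [0.5076 0.0758 0.238 ] [288.5447 275.6086] [317.7682 190.9987]
ballup [0.5928 0.0978 0.275 ] [275.8371 232.2614] [352.7426 193.1913]
mouth [0.5647 0.2062 0.2   ] [227.8313 251.4172] [374.0482 186.0479]
192 (np.float64(439.4739583333333), np.float64(247.72395833333334)) ((10.666987419128418, 17.985034942626953), 7.125016689300537) [ 0.5802 -0.2833  0.035 ]
143 (np.float64(421.3706293706294), np.float64(267.34965034965035)) ((12.203404426574707, 12.480754852294922), 56.3099365234375) [ 0.5332 -0.2367  0.035 ]
140 (np.float64(394.35714285714283), np.float64(282.5357142857143)) ((12.020814895629883, 12.020814895629883), 45.0) [ 0.4978 -0.1693  0.035 ]
199 (np.float64(432.7437185929648), np.float64(293.0150753768844)) ((17.708751678466797, 11.384199142456055), 71.56504821777344) [ 0.4702 -0.2615  0.035 ]
```

Run:
```python
from h import *
rep(); delta((.537,.3127,.33),(.968,.25))
```

```text
t 0.15 pos [ 0.2212 -0.5843  0.4037] grasp [ 0.2211 -0.5841  0.2487] F [ 0.3689  0.6721 -0.0653] open 0.0850
x [0.9353 0.3539 0.0002] y [ 0.3539 -0.9353 -0.0016] z [-0.0004  0.0016 -1.    ] q6 -0.12
TCP-> [0.537  0.3127 0.485 ] shift tool cm [ 61.2897 -72.731   -7.9964] turn deg [ -0.0684  -0.0773 -83.7531] q6 -0.12
```

>>> jog_arm --steps '[[[0, 0, -1.5], [0, 0, -8.4]], [[0, 0, -1.5], [0, 0, -8.4]], [[0, 0, -1.5], [0, 0, -8.4]], [[0, 0, -1.5], [0, 0, -8.4]], [[0, 0, -1.5], [0, 0, -8.4]], [[0, 0, -1.5], [0, 0, -8.4]], [[0, 0, -1.5], [0, 0, -8.4]], [[0, 0, -1.5], [0, 0, -8.4]]]'

```text
t: 0.95
tool_pos: [0.2212, -0.5843, 0.5192]
tool_rot: [-2.218, -2.204, -0.013]
contact_force: [-0.4, 0.5, 0.0]
opening: 0.0855
```

Run:
```python
from h import *
rep(); delta((.537,.3127,.33),(.968,.25))
```

```text
t 0.95 pos [ 0.2212 -0.5843  0.5192] grasp [ 0.2205 -0.5818  0.3642] F [-0.4222  0.4514  0.029 ] open 0.0855
x [0.0064 0.9998 0.0162] y [ 1.     -0.0063 -0.0041] z [-0.004   0.0162 -0.9999] q6 -1.32
TCP-> [0.537  0.3127 0.485 ] shift tool cm [89.8329 31.032   4.7434] turn deg [ -0.1124  -0.9508 -14.8438] q6 -1.32
```

>>> jog_arm --steps '[[[4, 1.4, 0], [0, 0, 0]], [[4, 1.4, 0], [0, 0, 0]], [[4, 1.4, 0], [0, 0, 0]], [[4, 1.4, 0], [0, 0, 0]], [[4, 1.4, 0], [0, 0, 0]], [[4, 1.4, 0], [0, 0, 0]], [[4, 1.4, 0], [0, 0, 0]], [[4, 1.4, 0], [0, 0, 0]]]' --fingers 0.3

```text
t: 1.75
tool_pos: [0.336, -0.258, 0.5219]
tool_rot: [-2.225, -2.196, -0.014]
contact_force: [0.5, -1.0, 0.9]
opening: 0.0554
```

>>> jog_arm --steps '[[[4, 1.4, 0], [0, 0, 0]], [[4, 1.4, 0], [0, 0, 0]], [[4, 1.4, 0], [0, 0, 0]], [[4, 1.4, 0], [0, 0, 0]], [[4, 1.4, 0], [0, 0, 0]], [[4, 1.4, 0], [0, 0, 0]], [[4, 1.4, 0], [0, 0, 0]], [[4, 1.4, 0], [0, 0, 0]]]'

```text
t: 2.55
tool_pos: [0.4526, 0.0751, 0.5256]
tool_rot: [-2.229, -2.196, -0.016]
contact_force: [1.0, -1.7, 0.4]
opening: 0.0559
```

Run:
```python
from h import *
rep(); delta((.537,.3127,.33),(.968,.25))
```

```text
t 2.55 pos [0.4526 0.0751 0.5256] grasp [0.4524 0.0777 0.3706] F [ 0.9503 -1.679   0.4093] open 0.0559
x [0.0147 0.9998 0.0162] y [ 0.9999 -0.0146 -0.0015] z [-0.0013  0.0163 -0.9999] q6 0.02
TCP-> [0.537  0.3127 0.485 ] shift tool cm [23.8083  8.0941  4.4378] turn deg [  0.0364  -0.9374 -15.3195] q6 0.02
```

>>> jog_arm --steps '[[[4, 1.3, 0.5], [0, 0, 0]], [[4, 1.4, 0.5], [0, 0, 0]], [[4, 1.4, 0.5], [0, 0, 0]], [[4, 1.4, 0.5], [0, 0, 0]], [[4, 1.4, 0.5], [0, 0, 0]], [[3.8, 1.2, 0.5], [0, -0.9, 0]], [[0, 0, 0], [0, 0, -7.6]], [[0, 0, 0], [0, 0, -7.6]]]'

```text
t: 3.35
tool_pos: [0.5383, 0.3297, 0.4931]
tool_rot: [-1.903, -2.496, 0.01]
contact_force: [-1.8, -0.7, 0.2]
opening: 0.0557
```

Run:
```python
from h import *
rep(); delta((.537,.3127,.33),(.968,.25))
snap("wrist","w1.png");rep()
```

```text
t 3.35 pos [0.5383 0.3297 0.4931] grasp [0.5373 0.3292 0.3381] F [-1.8074 -0.6788  0.1954] open 0.0557
x [-0.265   0.9643 -0.0013] y [ 0.9642  0.265  -0.0067] z [-0.0062 -0.003  -1.    ] q6 0.16
TCP-> [0.537  0.3127 0.485 ] shift tool cm [-1.6005 -0.5662  0.812 ] turn deg [-0.3858  0.0762  0.8843] q6 0.16
t 3.40 pos [0.5382 0.3295 0.4925] grasp [0.5371 0.3291 0.3376] F [-0.3685 -0.322  -0.7088] open 0.0553
x [-0.2681  0.9634 -0.0009] y [ 0.9634  0.2681 -0.0074] z [-0.0069 -0.0028 -1.    ] q6 0.16
```

View pics/w1.png

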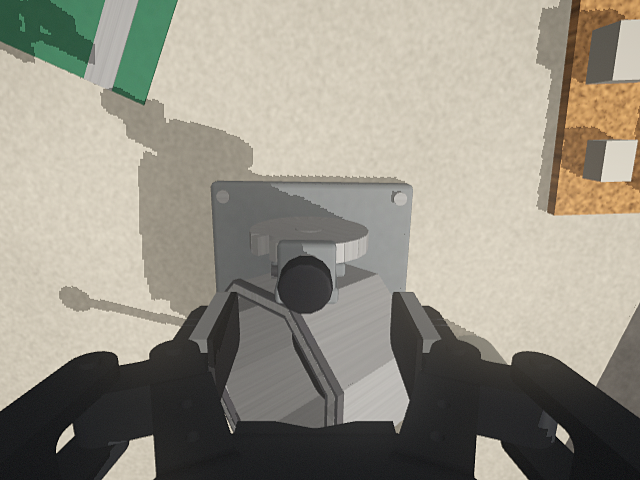

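Run:
```python
from h import *
i=ctrl.camera_info("wrist");print(plane(i,305,284,.256),proj(i,(.537,.3127,.256)))
delta((.537,.3127,.25),(.968,.25))
```

```text
[0.535  0.3134 0.256 ] [308.2123 286.058 ]
TCP-> [0.537  0.3127 0.405 ] shift tool cm [-1.5801 -0.4979  8.7603] turn deg [-0.4217  0.0543  1.0727] q6 0.16
```

Wrist view confirms the knob at (305,284), within 2 mm of the estimate. Descending.

>>> jog_arm --steps '[[[-1.6, -0.5, 0], [-0.4, 0, 1]], [[0, 0, 2], [0, 0, 0]], [[0, 0, 2], [0, 0, 0]], [[0, 0, 2], [0, 0, 0]], [[0, 0, 1], [0, 0, 0]], [[0, 0, 0], [0, 0, 0]]]'

```text
t: 4.0
tool_pos: [0.5375, 0.3057, 0.4215]
tool_rot: [1.947, 2.46, 0.0]
contact_force: [-0.3, -0.8, 0.4]
opening: 0.0554
```

Run:
```python
from h import *
rep(); delta((.536,.313,.251),(.968,.25))
```

```text
t 4.00 pos [0.5375 0.3057 0.4215] grasp [0.5381 0.3053 0.2665] F [-0.2682 -0.8363  0.3606] open 0.0554
x [-0.23    0.9732 -0.0033] y [0.9732 0.23   0.0029] z [ 0.0036 -0.0025 -1.    ] q6 0.17
TCP-> [0.536 0.313 0.406] shift tool cm [0.754  0.0152 1.5507] turn deg [ 0.1658  0.1894 -1.183 ] q6 0.17
```

>>> jog_arm --steps '[[[0.7, 0, 0.7], [0, 0, -1]], [[0, 0, 0.8], [0, 0, 0]], [[0, 0, 0], [0, 0, 0]]]'

```text
t: 4.3
tool_pos: [0.5362, 0.3121, 0.408]
tool_rot: [1.926, 2.474, 0.005]
contact_force: [-0.9, 0.1, -0.5]
opening: 0.0551
```

Run:
```python
from h import *
rep(); delta((.536,.313,.251),(.968,.25))
snap("wrist","w2.png")
```

```text
t 4.30 pos [0.5362 0.3121 0.408 ] grasp [0.5373 0.3119 0.253 ] F [-0.9164  0.1012 -0.4778] open 0.0551
x [-0.2454  0.9694 -0.0029] y [0.9694 0.2454 0.0066] z [ 0.0071 -0.0012 -1.    ] q6 0.16
TCP-> [0.536 0.313 0.406] shift tool cm [ 0.0973 -0.0019  0.2016] turn deg [ 0.3789  0.1659 -0.2734] q6 0.16
```

View pics/w2.png

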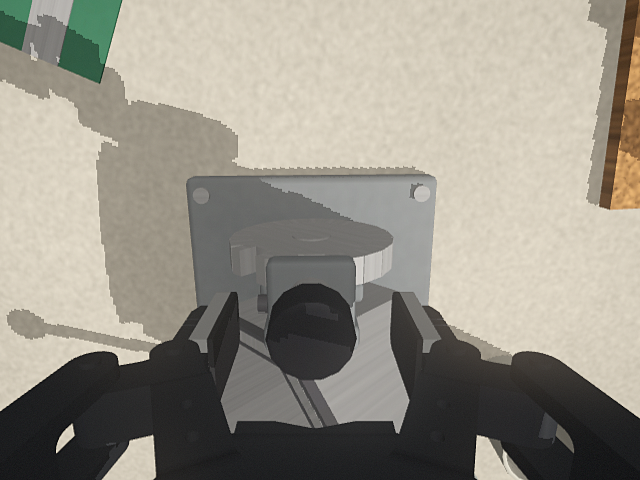

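Knob centred between the pads (310,332). Close on it.

>>> jog_arm --steps '[[[0.1, 0, 0.1], [0, 0, 0]], [[0, 0, 0.1], [0, 0, 0]], [[0, 0, 0], [0, 0, 0]], [[0, 0, 0], [0, 0, 0]], [[0, 0, 0], [0, 0, 0]]]' --fingers -1 --grip_force 60

```text
t: 4.85
tool_pos: [0.5352, 0.3134, 0.4087]
tool_rot: [1.926, 2.476, -0.0]
contact_force: [0.5, -0.6, 0.7]
opening: 0.0281
```

>>> jog_arm --steps '[[[0, 0, -0.5], [0, 0, 0]], [[0, 0, -0.5], [0, 0, 0]], [[0, 0, -0.5], [0, 0, 0]], [[0, 0, -0.2], [0, 0, 0]]]'

```text
t: 5.25
tool_pos: [0.5359, 0.3136, 0.414]
tool_rot: [1.928, 2.478, -0.005]
contact_force: [2.3, 0.9, -3.6]
opening: 0.0281
```

>>> jog_arm --steps '[[[0, 0, -0.5], [0, 0, 0]], [[0, 0, -0.5], [0, 0, 0]], [[0, 0, -0.5], [0, 0, 0]], [[0, 0, -0.5], [0, 0, 0]]]'

```text
t: 5.65
tool_pos: [0.5369, 0.3138, 0.4145]
tool_rot: [-1.928, -2.477, 0.014]
contact_force: [9.1, 3.4, -18.7]
opening: 0.0278
```

>>> jog_arm --steps '[[[0, 0, -0.9], [0, 0, 0]], [[0, 0, -0.9], [0, 0, 0]]]'

```text
t: 5.85
tool_pos: [0.5376, 0.3141, 0.4237]
tool_rot: [-1.927, -2.475, 0.019]
contact_force: [1.7, 1.1, -0.2]
opening: 0.0277
```

Run:
```python
from h import *
rep();snap("scene","s1.png",(290,100,490,260),4)
```

```text
t 5.85 pos [0.5376 0.3141 0.4237] grasp [0.5358 0.3131 0.2687] F [ 1.718   1.0662 -0.2136] open 0.0277
x [-0.2454  0.9694 -0.0035] y [ 0.9693  0.2454 -0.0126] z [-0.0113 -0.0065 -0.9999] q6 0.16
```

View pics/s1.png

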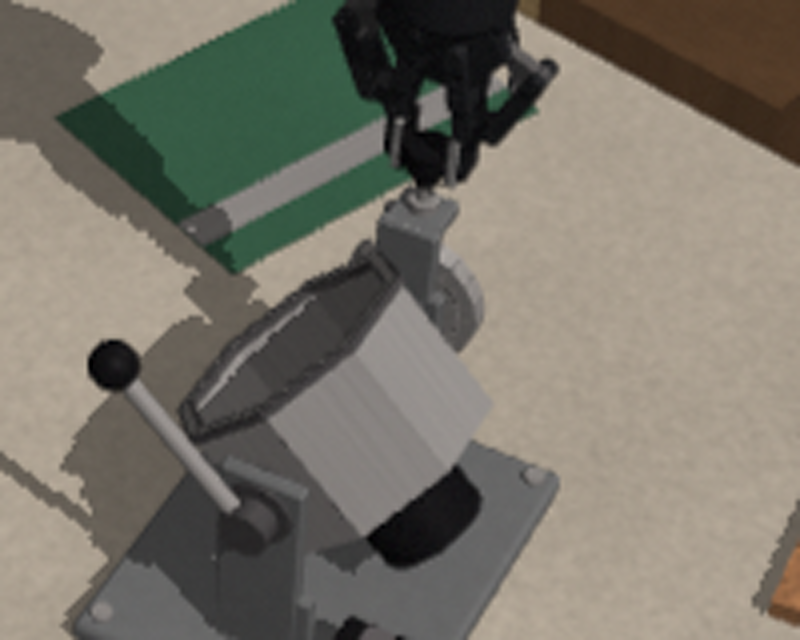

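>>> jog_arm --steps '[[[0, 0, -0.3], [0, 0, 0]], [[0, 0, -0.2], [0, 0, 0]], [[0, 0, 0], [0, 0, 0]], [[0, 0, 0], [0, 0, 0]]]'

```text
t: 6.3
tool_pos: [0.5378, 0.3141, 0.4248]
tool_rot: [-1.926, -2.474, 0.021]
contact_force: [2.3, 1.7, -8.2]
opening: 0.0277
```

At its stop (16 mm of rise, 8 N upward resistance). Release to half-open and rise.

>>> jog_arm --steps '[[[0, 0, 0], [0, 0, 0]], [[0, 0, 0], [0, 0, 0]], [[0, 0, 0], [0, 0, 0]], [[0, 0, -1.5], [0, 0, 0]], [[0, 0, -3], [0, 0, 0]], [[0, 0, -3], [0, 0, 0]], [[0, 0, -1], [0, 0, 0]], [[0, 0, 0], [0, 0, 0]]]' --fingers 0.3

```text
t: 7.1
tool_pos: [0.5377, 0.3144, 0.5261]
tool_rot: [-1.929, -2.478, 0.008]
contact_force: [-0.0, -0.0, 0.2]
opening: 0.0558
```

Run:
```python
from h import *
rep(); snap("scene","s2.png",(290,100,490,260),4)
delta((.5076,.0758,.34),(-.25,.968))
```

```text
t 7.10 pos [0.5377 0.3144 0.5261] grasp [0.537  0.3139 0.3711] F [-0.0066 -0.0187  0.2468] open 0.0558
x [-0.2454  0.9694 -0.002 ] y [ 0.9694  0.2454 -0.005 ] z [-0.0043 -0.0032 -1.    ] q6 0.16
TCP-> [0.5076 0.0758 0.495 ] shift tool cm [-22.3855  -8.7542   3.1466] turn deg [-0.1513  0.3423 89.7257] q6 0.16
```

View pics/s2.png

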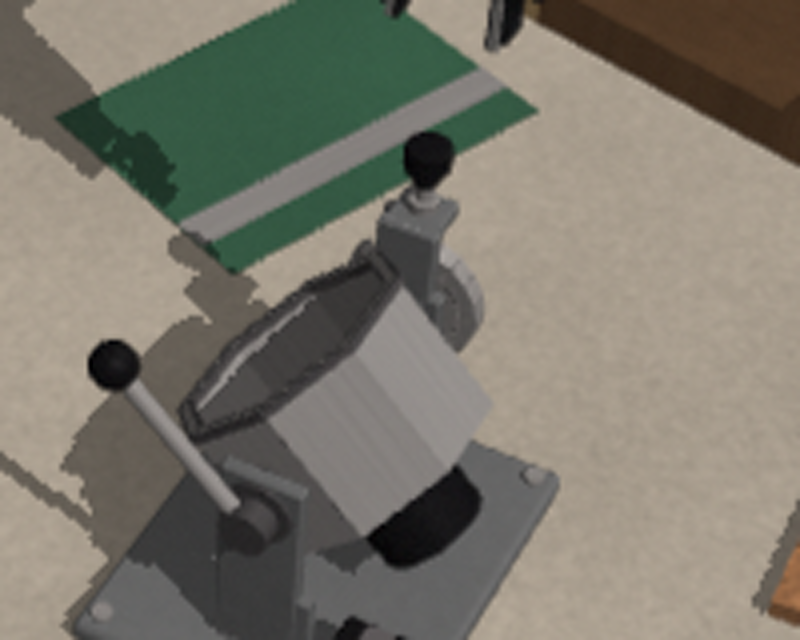

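Knob is parked up (428,155 in the crop). Now to the lever ball.

>>> jog_arm --steps '[[[-4, -1.6, 0], [0, 0, 0]], [[-4, -1.6, 0], [0, 0, 0]], [[-4, -1.6, 0], [0, 0, 0]], [[-4, -1.6, 0], [0, 0, 0]], [[-4, -1.6, 0], [0, 0, 0]], [[-2, -0.5, 0], [0, 0, 0]], [[0, 0, 0], [0, 0, 8]], [[0, 0, 0], [0, 0, 8]]]'

```text
t: 7.95
tool_pos: [0.5072, 0.072, 0.5121]
tool_rot: [-2.255, -2.169, 0.035]
contact_force: [0.2, 0.5, -0.2]
opening: 0.0556
```

>>> jog_arm --steps '[[[0, 0, 0], [0, 0, 8.4]], [[0, 0, 0], [0, 0, 8.4]], [[0, 0, 0], [0, 0, 8.4]], [[0, 0, 0], [0, 0, 8.4]], [[0, 0, 0], [0, 0, 8.4]], [[0, 0, 0], [0, 0, 8.4]], [[0, 0, 0], [0, 0, 8.4]], [[0, 0, 0], [0, 0, 8.4]]]'

```text
t: 8.75
tool_pos: [0.5059, 0.0709, 0.4961]
tool_rot: [-3.095, -0.521, 0.078]
contact_force: [-0.9, -0.1, -0.1]
opening: 0.0557
```

Run:
```python
from h import *
rep(); delta((.5076,.0758,.30),(-.25,.968))
```

```text
t 8.75 pos [0.5059 0.0709 0.4961] grasp [0.4983 0.0699 0.3412] F [-0.9218 -0.0925 -0.1409] open 0.0557
x [ 0.9436  0.3274 -0.0485] y [ 0.3273 -0.9449 -0.0101] z [-0.0491 -0.0063 -0.9988] q6 1.23
TCP-> [0.5076 0.0758 0.455 ] shift tool cm [ 0.5147 -0.3652  4.0891] turn deg [-0.4673  2.8015  4.6389] q6 1.23
```

>>> jog_arm --steps '[[[0.5, -0.4, 0], [-0.5, 2.8, 4.6]], [[0, 0, 0], [0, 0, 0]]]'

```text
t: 8.95
tool_pos: [0.5091, 0.0763, 0.4919]
tool_rot: [-3.117, -0.389, 0.008]
contact_force: [-1.2, 0.1, 0.1]
opening: 0.0554
```

Run:
```python
from h import *
i,im=snap("wrist","w3.png");rep(); delta((.5076,.0758,.24),(-.25,.968));print(proj(i,(.5076,.0758,.238)))
```

```text
t 9.00 pos [0.509  0.0762 0.4917] grasp [0.508  0.076  0.3367] F [ 0.1262 -1.1523 -0.821 ] open 0.0554
x [ 0.969   0.2472 -0.0063] y [ 0.2472 -0.969  -0.0007] z [-0.0063 -0.0008 -1.    ] q6 1.33
TCP-> [0.5076 0.0758 0.395 ] shift tool cm [-0.0857  0.0064  9.6675] turn deg [-0.0427  0.3624 -0.1716] q6 1.33
[314.5497 248.7238]
```

View pics/w3.png

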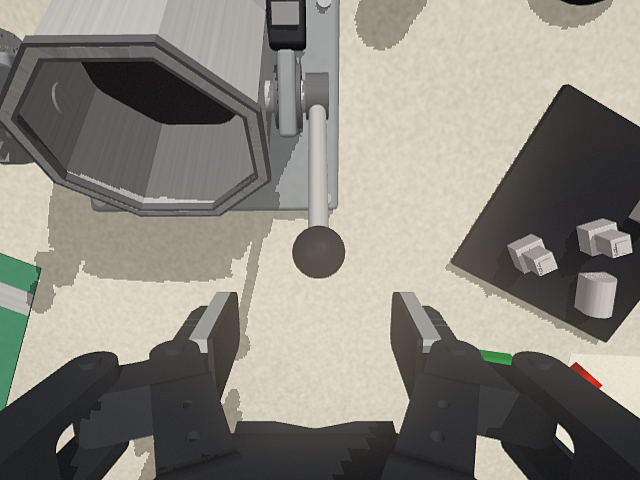

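Ball at (319,251), as predicted within 2 mm. Descend.

>>> jog_arm --steps '[[[-0.1, 0.1, 2], [0, 0, 0]], [[0, 0, 2], [0, 0, 0]], [[0, 0, 2], [0, 0, 0]], [[0, 0, 2], [0, 0, 0]], [[0, 0, 1], [0, 0, 0]], [[0, 0, 0], [0, 0, 0]]]'

```text
t: 9.6
tool_pos: [0.5061, 0.0739, 0.3953]
tool_rot: [3.115, 0.408, -0.027]
contact_force: [0.0, -0.1, 0.3]
opening: 0.0551
```

Run:
```python
from h import *
i,im=snap("wrist","w4.png");rep(); delta((.5076,.0758,.238),(-.25,.968))
```

```text
t 9.65 pos [0.5063 0.0739 0.396 ] grasp [0.5039 0.0736 0.2411] F [-0.4633  0.371  -0.2457] open 0.0557
x [ 0.9662  0.2572 -0.0158] y [ 0.2572 -0.9664 -0.0018] z [-0.0157 -0.0023 -0.9999] q6 1.31
TCP-> [0.5076 0.0758 0.393 ] shift tool cm [ 0.1768 -0.1454  0.3006] turn deg [-0.0983  0.9046  0.4215] q6 1.31
```

View pics/w4.png

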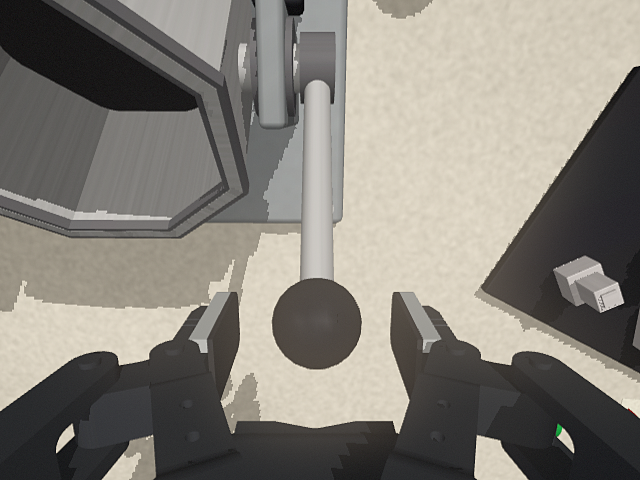

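>>> jog_arm --steps '[[[0.2, -0.1, 0.2], [0, 0.9, 0.4]], [[0, 0, 0], [0, 0, 0]], [[0, 0, 0], [0, 0, 0]], [[0, 0, 0], [0, 0, 0]], [[0, 0, 0], [0, 0, 0]]]' --fingers -1 --grip_force 40

```text
t: 10.15
tool_pos: [0.5087, 0.0747, 0.3959]
tool_rot: [3.115, 0.396, 0.006]
contact_force: [0.7, -0.7, -3.2]
opening: 0.0275
```

>>> jog_arm --steps '[[[1.2, 0, -1.1], [0, 0, 0]], [[1.4, 0, -0.9], [0, 0, 0]], [[1.5, 0, -0.7], [0, 0, 0]]]'

```text
t: 10.45
tool_pos: [0.5452, 0.0842, 0.418]
tool_rot: [3.112, 0.394, -0.033]
contact_force: [-5.2, -1.6, -3.9]
opening: 0.0282
```

```bash
cat >> h.py <<'E'
O=np.array([.5647,.2062]);YAW=.253
def tum():
    o,p,Rm=pose();g=p+Rm[:,2]*.155;c,s=np.cos(YAW),np.sin(YAW)
    d=g[:2]-O;l=np.array([c*d[0]+s*d[1],-s*d[0]+c*d[1],g[2]])
    r=np.hypot(l[0],l[2]-.15)
    print("grasp in tumbler",l,"r %.4f th %.1f deg"%(r,np.degrees(np.arctan2(-l[0],l[2]-.15))))
E
python3 - <<'E'
from h import *
rep();tum()
E
```

```text
t 10.45 pos [0.5452 0.0842 0.418 ] grasp [0.5421 0.0831 0.2631] F [-5.1687 -1.6031 -3.8969] open 0.0282
x [ 0.9682  0.2493 -0.0211] y [ 0.2494 -0.9684  0.0018] z [-0.02   -0.007  -0.9998] q6 1.34
grasp in tumbler [-0.0527 -0.1135  0.2631] r 0.1247 th 25.0 deg
```

>>> jog_arm --steps '[[[1.6, 0, -0.6], [0, 0, 0]], [[1.7, 0, -0.4], [0, 0, 0]], [[1.8, 0, -0.1], [0, 0, 0]]]'

```text
t: 10.75
tool_pos: [0.5933, 0.0967, 0.4273]
tool_rot: [3.109, 0.393, -0.065]
contact_force: [-6.6, -1.8, 0.8]
opening: 0.025
```

Run:
```python
from h import *
rep();tum()
```

```text
t 10.75 pos [0.5933 0.0967 0.4273] grasp [0.5871 0.0948 0.2724] F [-6.6334 -1.8466  0.7909] open 0.0250
x [ 0.9677  0.2485 -0.0418] y [ 0.2488 -0.9686  0.0016] z [-0.0401 -0.012  -0.9991] q6 1.36
grasp in tumbler [-0.0062 -0.1134  0.2724] r 0.1226 th 2.9 deg
```

>>> jog_arm --steps '[[[0.7, 0, 0], [0, 1.5, 0]], [[0.6, 0, 0], [0, 1, 0]], [[0.4, 0, 0], [0, 0, 0]]]'

```text
t: 11.05
tool_pos: [0.6117, 0.1017, 0.4288]
tool_rot: [3.116, 0.395, 0.013]
contact_force: [-0.4, -0.1, -0.1]
opening: 0.0
```

Run:
```python
from h import *
rep();tum();snap("wrist","w5.png");snap("scene","s3.png",(290,100,490,260),4)
```

```text
t 11.05 pos [0.6117 0.1017 0.4288] grasp [0.613  0.1017 0.2738] F [-0.3962 -0.1348 -0.0525] open 0.0000
x [0.9683 0.2496 0.0084] y [ 0.2495 -0.9684  0.0016] z [ 0.0085  0.0006 -1.    ] q6 1.36
grasp in tumbler [ 0.0206 -0.1132  0.2738] r 0.1255 th -9.5 deg
```

View pics/w5.png

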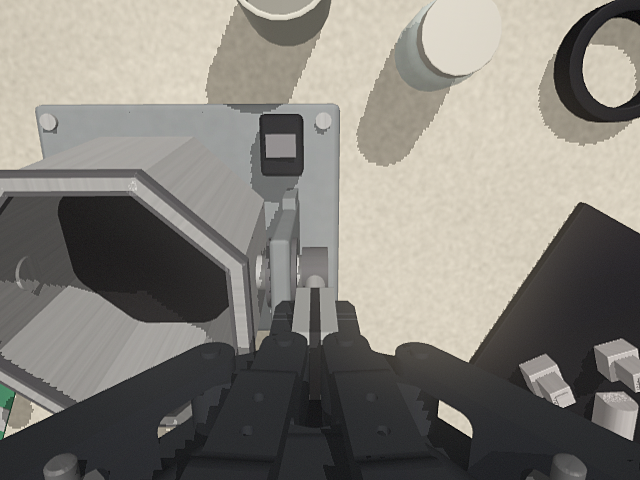

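View pics/s3.png

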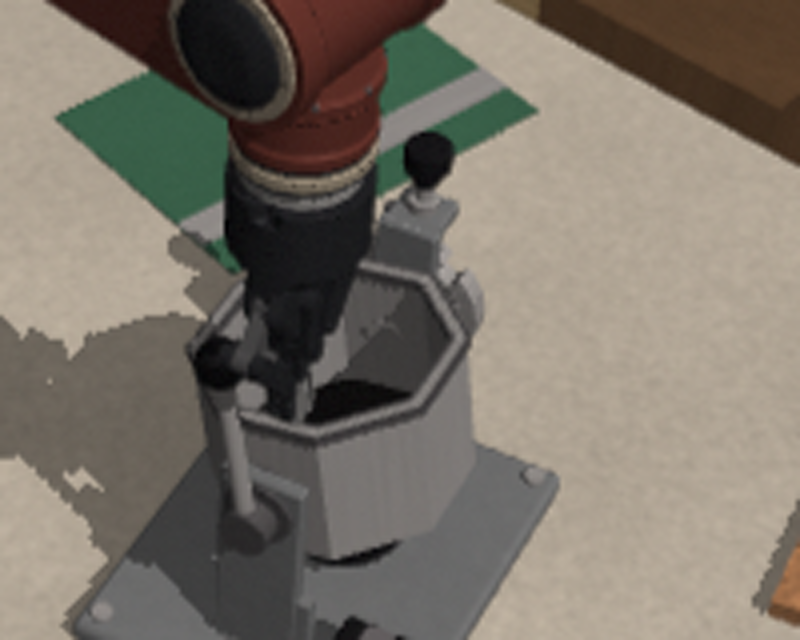

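The ball slid out just short of upright. Lift, measure, and push on.

>>> jog_arm --steps '[[[0, 0, -3], [0, 0, 0]], [[0, 0, -3], [0, 0, 0]], [[0, 0, -1], [0, 0, 0]], [[-4, 0, 0], [0, 0, 0]], [[-4, 0, 0], [0, 0, 0]], [[-1, 0, 0], [0, 0, 0]], [[0, 0, 0], [0, 0, 0]]]' --fingers 0.3

```text
t: 11.85
tool_pos: [0.5205, 0.0783, 0.4968]
tool_rot: [3.116, 0.395, 0.004]
contact_force: [-0.0, 0.6, 0.2]
opening: 0.0556
```

Run:
```python
from h import *
rep();tum();i,im=snap("wrist","w6.png")
for th in (0,5,10):
    t=np.radians(th);l=np.array([-.125*np.sin(t),-.112]);c,s=np.cos(YAW),np.sin(YAW)
    w=np.r_[O+[c*l[0]-s*l[1],s*l[0]+c*l[1]],.15+.125*np.cos(t)];print(th,w,proj(i,w))
```

```text
t 11.85 pos [0.5205 0.0783 0.4968] grasp [0.5209 0.0783 0.3418] F [-0.0239  0.6174  0.1846] open 0.0556
x [0.9683 0.2496 0.0022] y [ 0.2496 -0.9683  0.0005] z [ 0.0023  0.0001 -1.    ] q6 1.33
grasp in tumbler [-0.0744 -0.1128  0.3418] r 0.2057 th 21.2 deg
0 [0.5927 0.0978 0.275 ] [311.8305 106.7436]
5 [0.5822 0.095  0.2745] [311.87   132.3014]
10 [0.5717 0.0923 0.2731] [311.9192 156.6387]
```

View pics/w6.png

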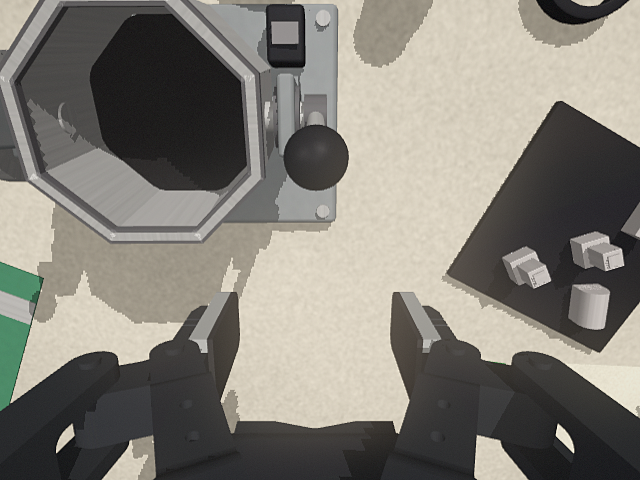

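>>> jog_arm --steps '[[[2.7, 0.1, 0], [0, 0, 0]], [[2.6, 0, 0], [0, 0, 0]], [[0, 0, 0], [0, 0, 0]], [[0, 0, 2], [0, 0, 0]], [[0, 0, 2], [0, 0, 0]], [[0, 0, 2], [0, 0, 0]], [[0, 0, 0.8], [0, 0, 0]], [[0, 0, 0], [0, 0, 0]]]'

```text
t: 12.7
tool_pos: [0.5792, 0.0922, 0.4242]
tool_rot: [-3.116, -0.397, -0.002]
contact_force: [-0.2, 0.4, -0.4]
opening: 0.0554
```

Run:
```python
from h import *
rep();tum();i,im=snap("wrist","w7.png",(160,240,480,420),2)
```

```text
t 12.70 pos [0.5792 0.0922 0.4242] grasp [0.5794 0.0923 0.2692] F [-0.1796  0.3989 -0.4381] open 0.0554
x [0.9681 0.2507 0.0014] y [ 0.2507 -0.9681 -0.0002] z [ 0.0014  0.0005 -1.    ] q6 1.35
grasp in tumbler [-0.0143 -0.114   0.2692] r 0.1201 th 6.8 deg
```

View pics/w7.png

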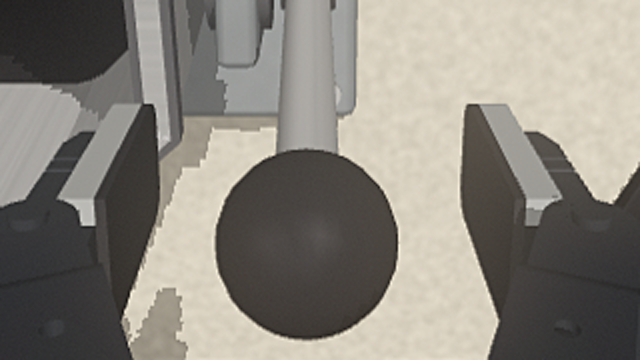

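>>> jog_arm --steps '[[[-0.8, 0, -0.3], [0, 0, 0]], [[0, 0, 0], [0, 0, 0]]]'

```text
t: 12.95
tool_pos: [0.5714, 0.0901, 0.4301]
tool_rot: [3.116, 0.397, 0.007]
contact_force: [-0.1, -0.5, 0.8]
opening: 0.0555
```

>>> jog_arm --steps '[[[0, 0, 0], [0, 0, 0]], [[0, 0, 0], [0, 0, 0]], [[0, 0, 0], [0, 0, 0]], [[0, 0, 0], [0, 0, 0]]]' --fingers -1 --grip_force 70

```text
t: 13.35
tool_pos: [0.5711, 0.0905, 0.4329]
tool_rot: [-3.115, -0.397, -0.014]
contact_force: [0.4, 0.2, -1.6]
opening: 0.0267
```

Run:
```python
from h import *
rep();tum()
```

```text
t 13.35 pos [0.5711 0.0905 0.4329] grasp [0.5724 0.091  0.2779] F [ 0.411   0.1795 -1.6088] open 0.0267
x [0.9679 0.2511 0.0088] y [ 0.2511 -0.968  -0.0007] z [ 0.0084  0.0028 -1.    ] q6 1.34
grasp in tumbler [-0.0214 -0.1135  0.2779] r 0.1296 th 9.5 deg
```

>>> jog_arm --steps '[[[0, 0, 0], [0, 0, 0]], [[0, 0, 0], [0, 0, 0]], [[0, 0, 0.5], [0, 0, 0]], [[0, 0, 0], [0, 0, 0]]]' --fingers -0.2

```text
t: 13.75
tool_pos: [0.5713, 0.0903, 0.4278]
tool_rot: [-3.115, -0.397, -0.015]
contact_force: [0.1, -0.3, -0.1]
opening: 0.0342
```

>>> jog_arm --steps '[[[0, 0, 0], [0, 0, 0]], [[0, 0, 0], [0, 0, 0]], [[0, 0, 0], [0, 0, 0]]]' --fingers -1

```text
t: 14.05
tool_pos: [0.5713, 0.0906, 0.4286]
tool_rot: [-3.114, -0.397, -0.015]
contact_force: [0.1, -0.3, -0.3]
opening: 0.0271
```

Run:
```python
from h import *
rep();tum()
```

```text
t 14.05 pos [0.5713 0.0906 0.4286] grasp [0.5728 0.0911 0.2736] F [ 0.0979 -0.3076 -0.338 ] open 0.0271
x [0.9679 0.2511 0.01  ] y [ 0.2511 -0.968  -0.0007] z [ 0.0095  0.0032 -1.    ] q6 1.34
grasp in tumbler [-0.021  -0.1134  0.2736] r 0.1253 th 9.6 deg
```

Well seated now. Swing the rest.

>>> jog_arm --steps '[[[0.8, 0, -0.1], [0, 0, 0]], [[0.8, 0, -0.1], [0, 0, 0]], [[0.6, 0, 0], [0, 0, 0]]]'

```text
t: 14.35
tool_pos: [0.59, 0.0955, 0.4301]
tool_rot: [3.116, 0.397, -0.016]
contact_force: [-9.7, -1.1, 7.2]
opening: 0.0269
```

Run:
```python
from h import *
rep();tum()
```

```text
t 14.35 pos [0.59   0.0955 0.4301] grasp [0.5885 0.0952 0.2751] F [-9.6647 -1.123   7.1899] open 0.0269
x [ 0.968   0.2508 -0.0101] y [ 0.2508 -0.968  -0.0008] z [-0.01   -0.0018 -0.9999] q6 1.35
grasp in tumbler [-0.0048 -0.1134  0.2751] r 0.1252 th 2.2 deg
```

>>> jog_arm --steps '[[[0.6, 0, 0], [0, 0, 0]], [[0.6, 0, 0], [0, 0, 0]], [[0.5, 0, 0], [0, 0, 0]]]'

```text
t: 14.65
tool_pos: [0.6015, 0.0984, 0.4298]
tool_rot: [3.111, 0.393, -0.078]
contact_force: [-23.3, -4.8, 11.1]
opening: 0.027
```

Run:
```python
from h import *
rep();tum()
```

```text
t 14.65 pos [0.6015 0.0984 0.4298] grasp [0.594  0.0966 0.275 ] F [-23.2858  -4.7947  11.0599] open 0.0270
x [ 0.9674  0.2482 -0.05  ] y [ 0.2485 -0.9686 -0.0011] z [-0.0487 -0.0114 -0.9987] q6 1.36
grasp in tumbler [ 0.0009 -0.1134  0.275 ] r 0.1250 th -0.4 deg
```

At the upright stop (23 N). Release, lift and look.

>>> jog_arm --steps '[[[0, 0, 0], [0, 0, 0]], [[0, 0, 0], [0, 0, 0]], [[0, 0, 0], [0, 2.8, 0]], [[0, 0, -3], [0, 0, 0]], [[0, 0, -3], [0, 0, 0]], [[0, 0, -3], [0, 0, 0]], [[0, 0, 0], [0, 0, 0]]]' --fingers 0.3

```text
t: 15.35
tool_pos: [0.6025, 0.0979, 0.5199]
tool_rot: [3.116, 0.392, -0.002]
contact_force: [0.4, -0.1, 1.6]
opening: 0.0553
```

Run:
```python
from h import *
rep();snap("wrist","w8.png");snap("scene","s4.png",(290,100,490,260),4);delta((.536,.313,.37),(.968,.25))
```

```text
t 15.35 pos [0.6025 0.0979 0.5199] grasp [0.6023 0.0978 0.3649] F [ 0.4162 -0.0588  1.5909] open 0.0553
x [ 0.9688  0.2479 -0.0011] y [ 0.2479 -0.9688  0.0005] z [-0.0009 -0.0007 -1.    ] q6 1.36
TCP-> [0.536 0.313 0.525] shift tool cm [ -1.0976 -22.4822  -1.0029] turn deg [ 0.3399  0.4527 89.8712] q6 1.36
```

View pics/s4.png

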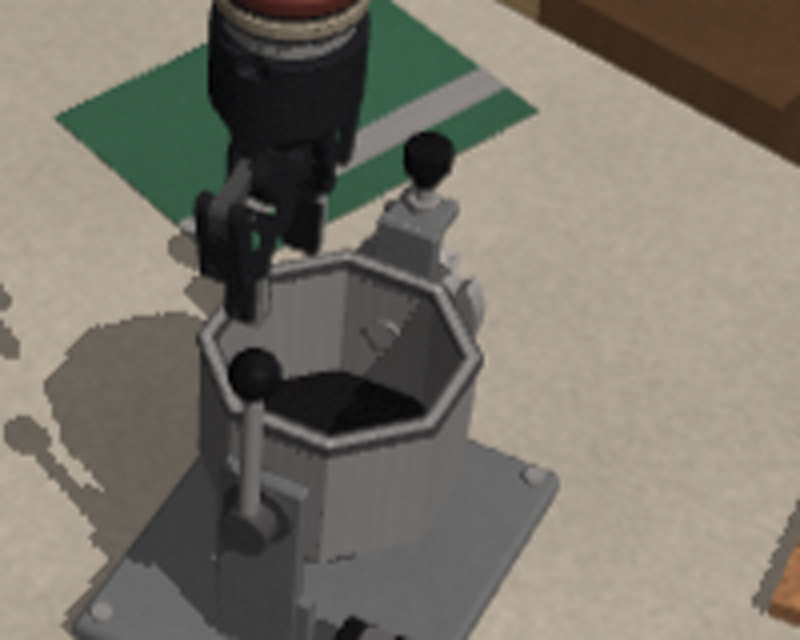

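View pics/w8.png

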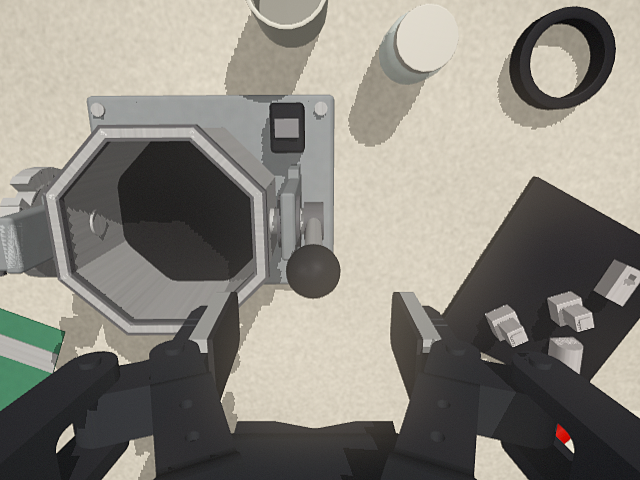

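Barrel is upright. Move over the knob with fingers shut and press it home.

>>> jog_arm --steps '[[[-0.2, -4, -0.2], [0, 0, 0]], [[-0.2, -4, -0.2], [0, 0, 0]], [[-0.2, -4, -0.2], [0, 0, 0]], [[-0.2, -4, 0], [0, 0, 0]], [[-0.2, -4, 0], [0, 0, 0]], [[-0.1, -2, 0], [0, 0, 0]], [[0, 0, 0], [0, 0, 0]]]' --fingers -1

```text
t: 16.15
tool_pos: [0.5359, 0.3146, 0.5043]
tool_rot: [3.114, 0.385, -0.044]
contact_force: [0.5, -0.2, 0.4]
opening: -0.0002
```

Run:
```python
from h import *
rep();delta((.536,.313,.31));snap("wrist","w9.png")
```

```text
t 16.15 pos [0.5359 0.3146 0.5043] grasp [0.5316 0.3135 0.3493] F [ 0.4732 -0.1735  0.3685] open -0.0002
x [ 0.9695  0.2436 -0.028 ] y [ 0.2437 -0.9699  0.0003] z [-0.0271 -0.0071 -0.9996] q6 1.74
TCP-> [0.536 0.313 0.465] shift tool cm [0.085  0.1594 3.9246] turn deg [ 0.0164  1.6061 -0.0002] q6 1.74
```

View pics/w9.png

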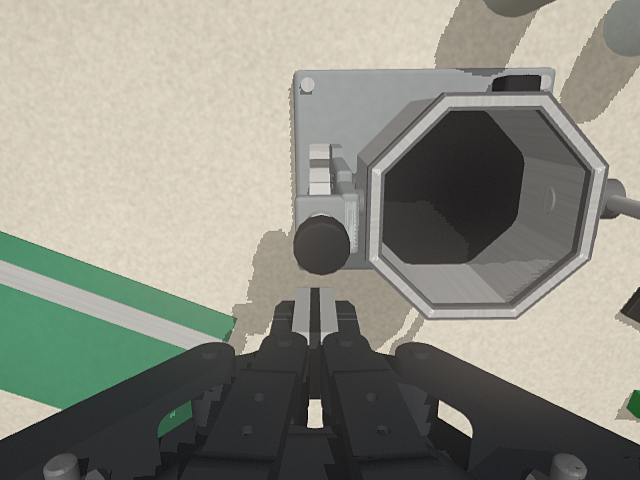

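>>> jog_arm --steps '[[[0.1, 0.1, 2], [0, 1.6, 0]], [[0, 0, 2], [0, 0, 0]], [[0, 0, 0.8], [0, 0, 0]], [[0, 0, 0], [0, 0, 0]]]'

```text
t: 16.6
tool_pos: [0.5382, 0.3092, 0.4508]
tool_rot: [3.115, 0.378, -0.005]
contact_force: [0.4, -1.2, 0.0]
opening: -0.0001
```

Run:
```python
from h import *
rep();delta((.536,.313,.272))
```

```text
t 16.60 pos [0.5382 0.3092 0.4508] grasp [0.5379 0.3085 0.2958] F [ 0.3612 -1.2244  0.0096] open -0.0001
x [ 0.971   0.2392 -0.0034] y [ 0.2392 -0.971   0.0037] z [-0.0024 -0.0044 -1.    ] q6 1.73
TCP-> [0.536 0.313 0.427] shift tool cm [-0.1175 -0.4309  2.3767] turn deg [ 0.2125  0.192  -0.0004] q6 1.73
```

>>> jog_arm --steps '[[[-0.1, -0.4, 0.3], [0, 0, 0]], [[0, 0, 0.6], [0, 0, 0]], [[0, 0, 0.6], [0, 0, 0]], [[0, 0, 0.6], [0, 0, 0]]]'

```text
t: 17.0
tool_pos: [0.5371, 0.3122, 0.4351]
tool_rot: [3.118, 0.375, 0.006]
contact_force: [-0.1, -0.1, 0.1]
opening: 0.0002
```

Run:
```python
from h import *
rep()
```

```text
t 17.00 pos [0.5371 0.3122 0.4351] grasp [0.5376 0.3121 0.2801] F [-0.1223 -0.0984  0.1007] open 0.0002
x [0.9714 0.2374 0.0034] y [ 0.2374 -0.9714  0.0015] z [ 0.0036 -0.0007 -1.    ] q6 1.74
```

>>> jog_arm --steps '[[[0, 0, 0.6], [0, 0, 0]], [[0, 0, 0.6], [0, 0, 0]], [[0, 0, 0.4], [0, 0, 0]], [[0, 0, 0.4], [0, 0, 0]]]'

```text
t: 17.4
tool_pos: [0.5365, 0.3121, 0.4314]
tool_rot: [-3.119, -0.376, -0.017]
contact_force: [-7.0, -2.9, 13.1]
opening: 0.0001
```

Run:
```python
from h import *
rep();snap("scene","s5.png",(290,100,490,260),4)
```

```text
t 17.40 pos [0.5365 0.3121 0.4314] grasp [0.5382 0.3123 0.2764] F [-7.0111 -2.8856 13.146 ] open 0.0001
x [0.9712 0.2379 0.0107] y [ 0.2379 -0.9713  0.0012] z [ 0.0107  0.0014 -0.9999] q6 1.74
```

View pics/s5.png

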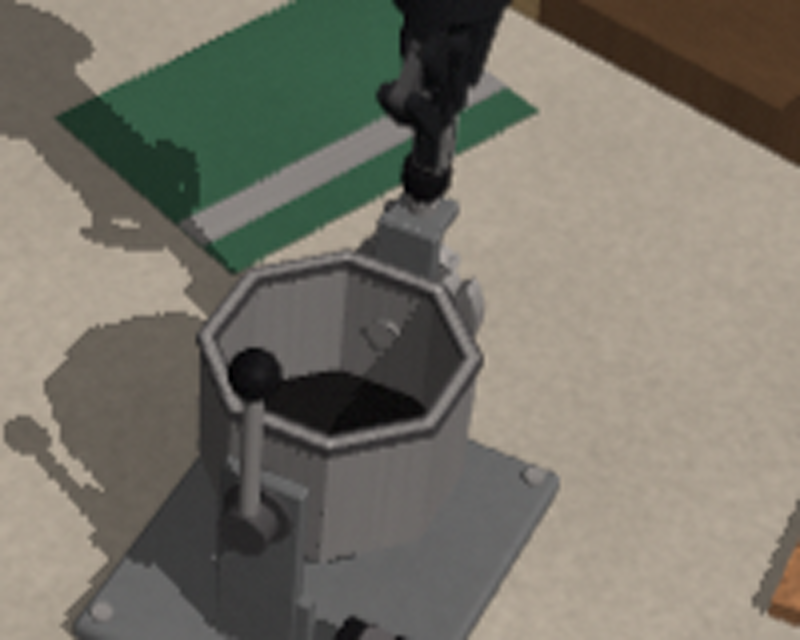

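Tip at z≈0.258: knob home. Lift off and head to the board.

>>> jog_arm --steps '[[[0, 0, -3], [0, 0, 0]], [[0, 0, -4], [0, 0, 0]], [[0, 0, -4], [0, 0, 0]], [[0, 2, -2], [0, 0, 0]], [[-0.6, 4, -1], [0, 0, 0]], [[-1, 4, 0], [0, 0, 0]], [[-1, 4, 0], [0, 0, 0]], [[-1, 4, 0], [0, 0, 0]]]'

```text
t: 18.25
tool_pos: [0.5434, 0.1272, 0.5749]
tool_rot: [3.116, 0.391, 0.022]
contact_force: [-0.1, -0.1, 0.0]
opening: -0.0001
```

>>> jog_arm --steps '[[[-1.2, 4.5, 0], [0, 0, 0]], [[-1.2, 4.5, 0], [0, 0, 0]], [[-1.2, 4.5, 0], [0, 0, 0]], [[-1.2, 4.5, 0], [0, 0, 0]], [[-1.2, 4.5, 0], [0, 0, 0]], [[-1.2, 4.5, 0], [0, 0, 0]], [[-1.2, 4.5, 0], [0, 0, 0]], [[0, 0, 0], [0, 0, 0]]]' --fingers 0.5

```text
t: 19.05
tool_pos: [0.5377, -0.2161, 0.5711]
tool_rot: [3.115, 0.383, 0.026]
contact_force: [-0.1, 0.7, -0.4]
opening: 0.0641
```

Run:
```python
from h import *
rep();snap("wrist","w10.png");snap("scene","s6.png",(290,100,490,260),2);delta((.5,-.225,.35))
```

```text
t 19.05 pos [ 0.5377 -0.2161  0.5711] grasp [ 0.5403 -0.2163  0.4161] F [-0.0524  0.6763 -0.4081] open 0.0641
x [0.97   0.2426 0.0159] y [ 0.2425 -0.9701  0.0054] z [ 0.0167 -0.0014 -0.9999] q6 0.82
TCP-> [ 0.5   -0.225  0.505] shift tool cm [-4.1084  0.2406  6.6082] turn deg [ 0.2268 -0.9852  0.0019] q6 0.82
```

View pics/w10.png

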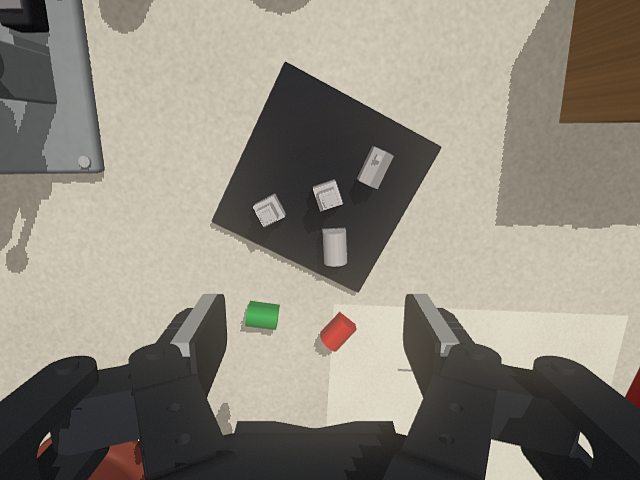

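View pics/s6.png

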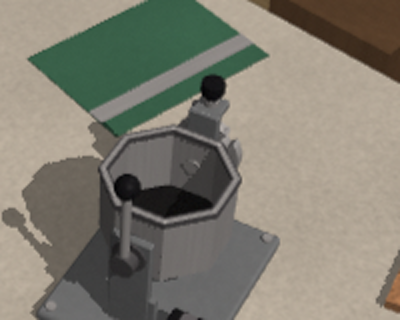

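The knob is home and the barrel upright. Four grey castings on the board: house (376,167), towers (327,195) and (269,210), hall (335,247). The green and red halls (262,316), (338,332) lie off the board. Close crop for corners.

Run:
```python
from h import *
im=np.load("last_wrist.npy")[:,:,::-1]
cv2.imwrite("pics/c3.png",cv2.resize(im[135:275,240:400],None,fx=5,fy=4.25*1.0,interpolation=3))
print(ctrl.camera_info("wrist")["camera_from_world"])
```

```text
[[ 0.2477 -0.9688  0.0042 -0.3419]
 [ 0.9393  0.2391 -0.2462 -0.3855]
 [ 0.2375  0.065   0.9692 -0.6557]
 [ 0.      0.      0.      1.    ]]
```

View pics/c3.png

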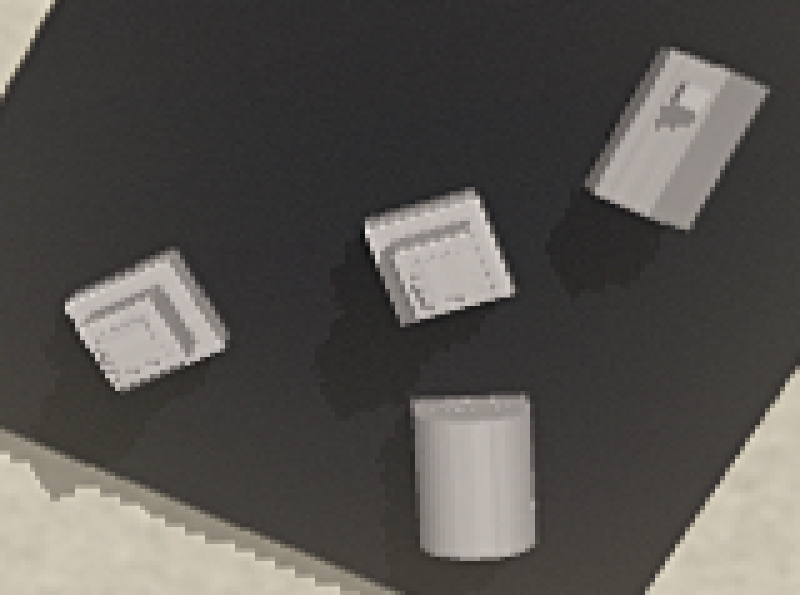

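```bash
cat > cast.py <<'E'
from h import *
i=ctrl.camera_info("wrist")
def w(u,v,z): return plane(i,240+u/5,135+v/4.25,z)[:2]
def q(n,cs,z):
    P=np.array([w(u,v,z) for u,v in cs]);e=[P[k]-P[(k+1)%4] for k in range(4)]
    c=P.mean(0)
    a1=(e[0]-e[2])/2;a2=(e[1]-e[3])/2
    print(n,c,"edges",[round(np.linalg.norm(x)*1000,1) for x in (a1,a2)],"dirs deg",[round(float(np.degrees(np.arctan2(x[1],x[0])))%180,1) for x in (a1,a2)])
q("towA",[(68,308),(172,265),(228,348),(124,391)],.034)
q("towB",[(368,228),(475,200),(513,293),(405,322)],.034)
q("house",[(672,53),(768,90),(690,228),(597,190)],.034)
q("hall",[(415,410),(530,405),(535,548),(420,552)],.031)
E
python3 cast.py
python3 - <<'E'
from h import *
rep()
E
```

```text
towA [ 0.4978 -0.1677] edges [np.float64(29.2), np.float64(28.0)] dirs deg [130.3, 42.6]
towB [ 0.5349 -0.2332] edges [np.float64(27.8), np.float64(28.9)] dirs deg [121.8, 33.5]
house [ 0.5828 -0.2811] edges [np.float64(25.6), np.float64(42.5)] dirs deg [79.9, 170.5]
hall [ 0.4727 -0.2589] edges [np.float64(29.5), np.float64(44.6)] dirs deg [107.0, 16.7]
t 19.15 pos [ 0.538  -0.2126  0.5718] grasp [ 0.5408 -0.2125  0.4168] F [-0.1676  0.7411  1.14  ] open 0.0641
x [0.9689 0.2467 0.0172] y [ 0.2467 -0.9691  0.004 ] z [ 0.0176  0.0004 -0.9998] q6 0.82
```

```bash
sed -i 's|    np.save("last_%s.npy"%n,im)|    np.save("last_%s.npy"%n,im); np.save("info_%s.npy"%n,i,allow_pickle=True)|' h.py
cat >> h.py <<'E'
def dirv(deg): return (np.cos(np.radians(deg)),np.sin(np.radians(deg)))
def lastinfo(n="wrist"): return np.load("info_%s.npy"%n,allow_pickle=True).item()
E
python3 - <<'E'
from h import *
delta((.4975,-.1705,.15),dirv(131))
E
```

```text
TCP-> [ 0.4975 -0.1705  0.305 ] shift tool cm [-3.3499 -5.1818 26.6029] turn deg [  0.4524  -0.9144 -26.7153] q6 0.82
```

>>> jog_arm --steps '[[[-1.1, -1.7, 4], [0, 0, 0]], [[-1.1, -1.7, 4], [0, 0, 0]], [[-1.1, -1.8, 4], [0, -0.9, 0]], [[0, 0, 4], [0, 0, 0]], [[0, 0, 3], [0, 0, -7]], [[0, 0, 3], [0, 0, -7]], [[0, 0, 2], [0, 0, -7]], [[0, 0, 0], [0, 0, -5.7]]]' --fingers 0.3

```text
t: 19.95
tool_pos: [0.4959, -0.157, 0.3248]
tool_rot: [2.915, 1.147, 0.014]
contact_force: [0.5, 0.2, -0.1]
opening: 0.0554
```

Run:
```python
from h import *
rep();snap("wrist","w11.png");rep();delta((.4975,-.1705,.08),dirv(131));print(proj(lastinfo(),(.4975,-.1705,.034)))
```

```text
t 19.95 pos [ 0.4959 -0.157   0.3248] grasp [ 0.4977 -0.1577  0.1698] F [ 0.5332  0.1978 -0.084 ] open 0.0554
x [0.7317 0.6816 0.0053] y [ 0.6816 -0.7317  0.0117] z [ 0.0118 -0.005  -0.9999] q6 0.37
t 20.00 pos [ 0.4962 -0.157   0.326 ] grasp [ 0.4983 -0.1578  0.171 ] F [ 0.285   0.5248 -0.2162] open 0.0555
x [0.73   0.6834 0.006 ] y [ 0.6833 -0.73    0.0131] z [ 0.0133 -0.0055 -0.9999] q6 0.37
TCP-> [ 0.4975 -0.1705  0.235 ] shift tool cm [-0.8852  0.9547  9.1035] turn deg [ 0.7434 -0.356   2.1115] q6 0.37
[326.0457 246.0154]
```

View pics/w11.png

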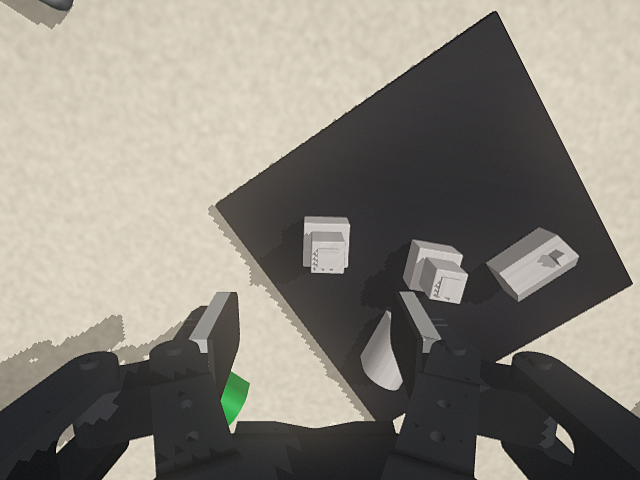

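Tower A foot spans (304..350, 217..262), edges aligned with the jaws. Refine.

Run:
```python
from h import *
p=plane(lastinfo(),327,240,.034);print(p);p[2]=.036;delta(p)
```

```text
[ 0.5009 -0.1682  0.034 ]
TCP-> [ 0.5009 -0.1682  0.191 ] shift tool cm [-0.5043  0.957  13.5063] turn deg [ 0.7498 -0.3422  0.0022] q6 0.37
```

>>> jog_arm --steps '[[[-0.5, 0.9, 2], [0.7, -0.3, 0]], [[0, 0, 2], [0, 0, 0]], [[0, 0, 2], [0, 0, 0]], [[0, 0, 2], [0, 0, 0]], [[0, 0, 0], [0, 0, 0]]]'

```text
t: 20.5
tool_pos: [0.5021, -0.1613, 0.2483]
tool_rot: [2.915, 1.154, 0.013]
contact_force: [0.3, 0.1, 0.3]
opening: 0.0556
```

Run:
```python
from h import *
snap("wrist","w12.png");rep();delta((.4995,-.169,.036))
```

```text
t 20.55 pos [ 0.5028 -0.1616  0.2501] grasp [ 0.5048 -0.1623  0.0951] F [-0.6182 -0.0997  0.9377] open 0.0561
x [0.7289 0.6846 0.0065] y [ 0.6845 -0.7289  0.0121] z [ 0.013  -0.0044 -0.9999] q6 0.36
TCP-> [ 0.4995 -0.169   0.191 ] shift tool cm [-0.7845  0.2425  5.9085] turn deg [ 0.6952 -0.3728  0.0023] q6 0.36
```

View pics/w12.png

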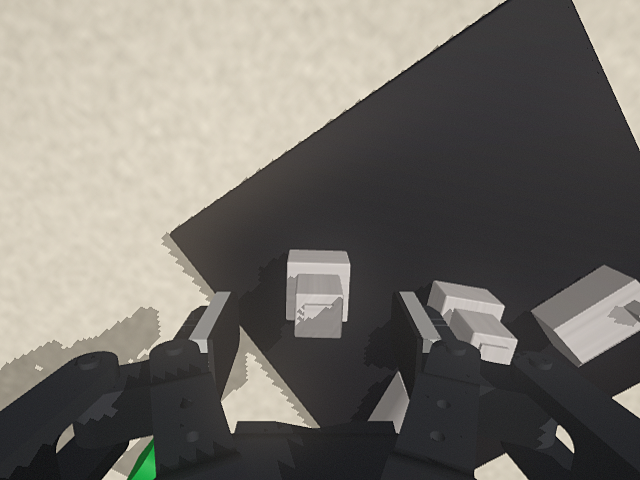

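Run:
```python
from h import *
p=plane(lastinfo(),319,293,.034);print(p);p[2]=.036;delta(p)
```

```text
[ 0.498  -0.1708  0.034 ]
TCP-> [ 0.498  -0.1708  0.191 ] shift tool cm [-1.0174  0.2749  5.9074] turn deg [ 0.6952 -0.3728  0.0023] q6 0.36
```

>>> jog_arm --steps '[[[-1, 0.2, 1.5], [0.7, -0.4, 0]], [[0, 0, 1.5], [0, 0, 0]], [[0, 0, 1.5], [0, 0, 0]], [[0, 0, 0.8], [0, 0, 0]], [[0, 0, 0], [0, 0, 0]]]'

```text
t: 21.05
tool_pos: [0.4986, -0.1708, 0.1979]
tool_rot: [2.916, 1.154, 0.007]
contact_force: [0.5, -0.3, 0.1]
opening: 0.0556
```

Run:
```python
from h import *
rep();delta((.498,-.1708,.036))
```

```text
t 21.05 pos [ 0.4986 -0.1708  0.1979] grasp [ 0.4995 -0.1713  0.043 ] F [ 0.488  -0.322   0.0703] open 0.0556
x [0.7294 0.6841 0.0019] y [ 0.6841 -0.7294  0.0069] z [ 0.0061 -0.0037 -1.    ] q6 0.35
TCP-> [ 0.498  -0.1708  0.191 ] shift tool cm [-0.0445 -0.0407  0.6944] turn deg [ 0.3953 -0.1113  0.0004] q6 0.35
```

>>> jog_arm --steps '[[[0, 0, 0.7], [0, 0, 0]], [[0, 0, 0], [0, 0, 0]]]'

```text
t: 21.25
tool_pos: [0.4988, -0.171, 0.1908]
tool_rot: [2.916, 1.153, 0.008]
contact_force: [-0.4, 0.5, -0.5]
opening: 0.0556
```

>>> jog_arm --steps '[[[0, 0, 0], [0, 0, 0]], [[0, 0, 0], [0, 0, 0]], [[0, 0, 0], [0, 0, 0]], [[0, 0, -1.5], [0, 0, 0]], [[0, 0, -3], [0, 0, 0]], [[0, 0, 0], [0, 0, 0]]]' --fingers -1 --grip_force 60

```text
t: 21.85
tool_pos: [0.499, -0.171, 0.2399]
tool_rot: [2.915, 1.152, 0.009]
contact_force: [1.3, 0.1, -0.6]
opening: 0.0285
```

Run:
```python
from h import *
snap("wrist","w13.png",(160,200,480,440),2);rep();delta((.5647,.2062,.30))
```

```text
t 21.90 pos [ 0.4981 -0.1706  0.2377] grasp [ 0.4989 -0.171   0.0827] F [-0.1606 -0.585  -1.0647] open 0.0285
x [0.7296 0.6838 0.0016] y [ 0.6838 -0.7296  0.0057] z [ 0.0051 -0.0031 -1.    ] q6 0.35
TCP-> [0.5647 0.2062 0.455 ] shift tool cm [ 30.6555 -22.8132 -21.8142] turn deg [ 0.3256 -0.0916  0.0003] q6 0.35
```

View pics/w13.png

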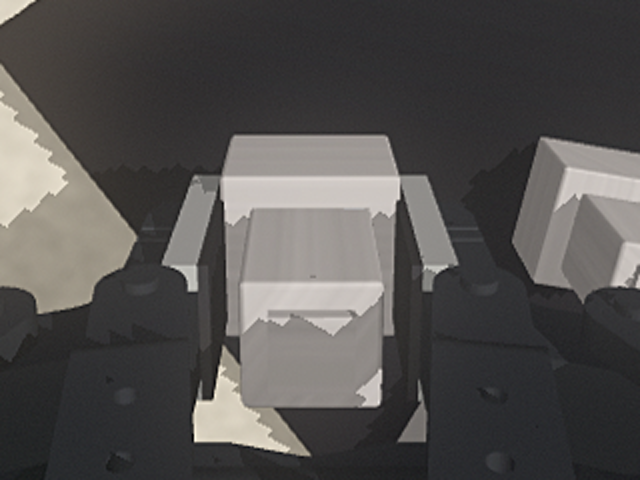

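>>> jog_arm --steps '[[[0, 0, -4], [0, 0, 0]], [[0, 0, -4], [0, 0, 0]], [[0, 0, -4], [0, 0, 0]], [[1, -0.7, -4], [0, 0, 0]], [[2, -1.5, -4], [0, 0, 0]], [[3, -2.2, -4], [0, 0, 0]], [[3, -2.2, -2], [0, 0, 0]], [[3, -2.2, 0], [0, 0, 0]]]'

```text
t: 22.7
tool_pos: [0.5228, -0.0255, 0.4968]
tool_rot: [-2.921, -1.139, 0.007]
contact_force: [0.7, -0.3, -0.3]
opening: 0.0287
```

>>> jog_arm --steps '[[[3, -2.2, 0], [0, 0, 0]], [[3, -2.2, 0], [0, 0, 0]], [[3, -2.2, 0], [0, 0, 0]], [[3, -2.2, 0], [0, 0, 0]], [[3, -2.2, 0], [0, 0, 0]], [[2, -1.5, 0], [0, 0, 0]], [[0, 0, 0], [0, 0, 0]]]'

```text
t: 23.4
tool_pos: [0.5631, 0.1943, 0.4921]
tool_rot: [-2.917, -1.146, 0.016]
contact_force: [0.5, -0.6, 0.1]
opening: 0.0286
```

Run:
```python
from h import *
rep();delta((.5647,.2062,.165))
```

```text
t 23.40 pos [0.5631 0.1943 0.4921] grasp [0.5611 0.1949 0.3371] F [ 0.4799 -0.6064  0.0794] open 0.0286
x [ 0.7325  0.6807 -0.0068] y [ 0.6806 -0.7326 -0.0112] z [-0.0126  0.0036 -0.9999] q6 1.03
TCP-> [0.5647 0.2062 0.32  ] shift tool cm [ 1.0442 -0.57   17.206 ] turn deg [-0.6412  0.3908  0.0022] q6 1.03
```

>>> jog_arm --steps '[[[1.5, -0.3, 2], [-0.6, 0.4, 0]], [[1.5, -0.3, 3], [0, 0, 0]], [[0, 0, 4], [0, 0, 0]], [[0, 0, 4], [0, 0, 0]], [[0, 0, 2], [0, 0, 0]], [[0, 0, 0], [0, 0, 0]]]'

```text
t: 24.0
tool_pos: [0.5805, 0.2173, 0.334]
tool_rot: [2.923, 1.147, -0.006]
contact_force: [-0.5, -0.8, -1.1]
opening: 0.0283
```

Run:
```python
from h import *
rep();tum();delta((.5647,.2062,.16))
```

```text
t 24.00 pos [0.5805 0.2173 0.334 ] grasp [0.5801 0.2168 0.179 ] F [-0.5482 -0.7899 -1.0628] open 0.0283
x [ 0.7329  0.6803 -0.0044] y [ 0.6803 -0.7329  0.0002] z [-0.003  -0.0031 -1.    ] q6 1.06
grasp in tumbler [0.0175 0.0064 0.179 ] r 0.0338 th -31.2 deg
TCP-> [0.5647 0.2062 0.315 ] shift tool cm [-1.9046 -0.2661  1.9039] turn deg [ 0.0133  0.2499 -0.    ] q6 1.06
```

>>> jog_arm --steps '[[[0, 0, 1.2], [0, 0, 0]], [[0, 0, 0.8], [0, 0, 0]], [[0, 0, 0], [0, 0, 0]]]'

```text
t: 24.3
tool_pos: [0.581, 0.2159, 0.3143]
tool_rot: [2.923, 1.145, -0.004]
contact_force: [-0.5, 0.5, -0.8]
opening: 0.0286
```

>>> jog_arm --steps '[[[0, 0, 0], [0, 0, 0]], [[0, 0, 0], [0, 0, 0]], [[0, 0, 0], [0, 0, 0]], [[0, 0, -4], [0, 0, 0]], [[0, 0, -4], [0, 0, 0]], [[0, 0, -4], [0, 0, 0]], [[0, 0, -4], [0, 0, 0]], [[0, 0, -1], [0, 0, 0]]]' --fingers 0.3

```text
t: 25.1
tool_pos: [0.5808, 0.2166, 0.4946]
tool_rot: [2.922, 1.145, 0.005]
contact_force: [-0.1, -0.6, 0.4]
opening: 0.0556
```

Run:
```python
from h import *
snap("wrist","w14.png");rep();snap("top","t1.png",(140,180,480,340),2);
delta((.472,-.2625,.30),dirv(107))
```

```text
t 25.15 pos [0.5808 0.2166 0.4946] grasp [0.5815 0.2163 0.3396] F [0.6245 0.1265 1.645 ] open 0.0556
x [0.7336 0.6796 0.0018] y [ 0.6796 -0.7336  0.0045] z [ 0.0043 -0.0021 -1.    ] q6 1.06
TCP-> [ 0.472  -0.2625  0.455 ] shift tool cm [-40.5276  27.7444   3.7548] turn deg [ 0.1559  0.0709 25.8114] q6 1.06
```

View pics/w14.png

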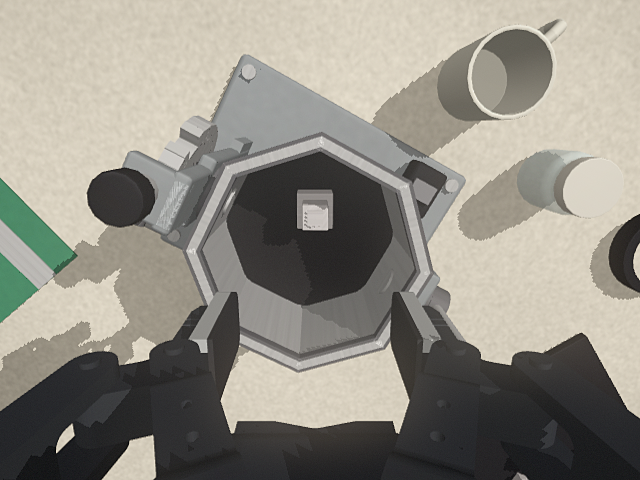

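View pics/t1.png

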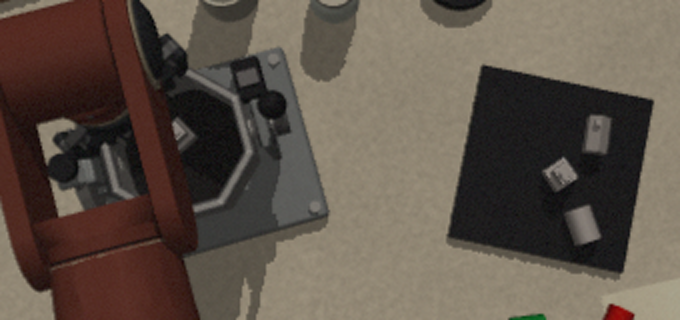

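Tower stands in the barrel (316,210). Next: the hall.

>>> jog_arm --steps '[[[-4, 2.7, 0], [0, 0, 2]], [[-4, 2.8, 0], [0, 0, 2]], [[-4, 2.8, 0], [0, 0, 2]], [[-4, 3, 0], [0, 0, 2]], [[-4, 3, 0], [0, 0, 3]], [[-3.5, 3, 0], [0, 0, 3]], [[-3.5, 3, 0], [0, 0, 3]], [[-3.5, 3, 0], [0, 0, 3]]]'

```text
t: 26.0
tool_pos: [0.462, -0.1538, 0.4719]
tool_rot: [-3.075, -0.617, 0.038]
contact_force: [0.8, -0.6, 0.1]
opening: 0.0549
```

Run:
```python
from h import *
rep();delta((.472,-.2625,.18),dirv(107))
```

```text
t 26.00 pos [ 0.462  -0.1538  0.4719] grasp [ 0.4582 -0.1537  0.317 ] F [ 0.8188 -0.6081  0.1062] open 0.0549
x [ 0.9222  0.3861 -0.0225] y [ 0.386  -0.9225 -0.0101] z [-0.0246  0.0006 -0.9997] q6 0.70
TCP-> [ 0.472  -0.2625  0.335 ] shift tool cm [-2.9641 10.5488 13.6587] turn deg [-0.5122  1.3144  5.711 ] q6 0.70
```

>>> jog_arm --steps '[[[-1, 3.5, 3], [0, 1.3, 2.8]], [[-1, 3.5, 3], [0, 0, 2.8]], [[-0.6, 3.5, 3], [0, 0, 0]], [[0, 0, 3], [0, 0, 0]], [[0, 0, 2], [0, 0, 0]], [[0, 0, 0], [0, 0, 0]]]'

```text
t: 26.6
tool_pos: [0.4647, -0.2684, 0.3131]
tool_rot: [-3.091, -0.439, 0.02]
contact_force: [-0.7, 0.3, -0.2]
opening: 0.0552
```

Run:
```python
from h import *
snap("wrist","w15.png");rep();delta((.472,-.2625,.08),dirv(107))
```

```text
t 26.65 pos [ 0.465  -0.2684  0.3144] grasp [ 0.4628 -0.2658  0.1594] F [-0.8236  0.4435 -0.3576] open 0.0556
x [ 0.9602  0.2791 -0.0088] y [ 0.2789 -0.9601 -0.0199] z [-0.014   0.0167 -0.9998] q6 0.62
TCP-> [ 0.472  -0.2625  0.235 ] shift tool cm [ 0.9057 -0.2104  7.9377] turn deg [-1.1449  0.4977 -0.7992] q6 0.62
```

View pics/w15.png

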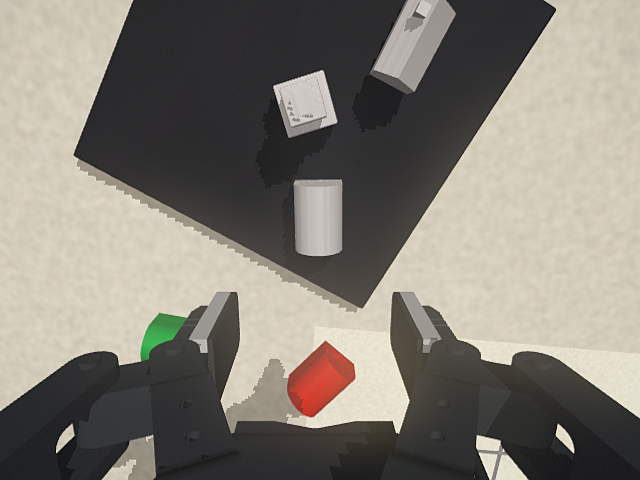

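Hall at (318,219), its axis along image vertical; jaws already aligned. Red look-alike (322,380) is off the board.

Run:
```python
from h import *
p=plane(lastinfo(),318.5,219,.031);print(p);p[2]=.034;delta(p)
```

```text
[ 0.4712 -0.2631  0.031 ]
TCP-> [ 0.4712 -0.2631  0.189 ] shift tool cm [ 0.8542 -0.0808 12.5367] turn deg [-1.1413  0.5057  0.005 ] q6 0.62
```

>>> jog_arm --steps '[[[0.8, -0.1, 2], [-1.1, 0.5, 0]], [[0, 0, 2], [0, 0, 0]], [[0, 0, 2], [0, 0, 0]], [[0, 0, 2], [0, 0, 0]], [[0, 0, 1.5], [0, 0, 0]], [[0, 0, 0], [0, 0, 0]]]'

```text
t: 27.25
tool_pos: [0.4748, -0.2642, 0.2219]
tool_rot: [3.103, 0.447, 0.011]
contact_force: [-0.1, 0.6, 0.5]
opening: 0.0557
```

Run:
```python
from h import *
snap("wrist","w16.png");rep();delta((.4712,-.2631,.034))
```

```text
t 27.30 pos [ 0.4753 -0.2645  0.2232] grasp [ 0.4768 -0.2656  0.0682] F [-0.025  -0.6133 -0.0085] open 0.0554
x [0.9593 0.2823 0.0073] y [ 0.2822 -0.9593  0.0094] z [ 0.0096 -0.007  -0.9999] q6 0.64
TCP-> [ 0.4712 -0.2631  0.189 ] shift tool cm [-0.3753 -0.2807  3.4105] turn deg [ 0.5391 -0.4164  0.002 ] q6 0.64
```

View pics/w16.png

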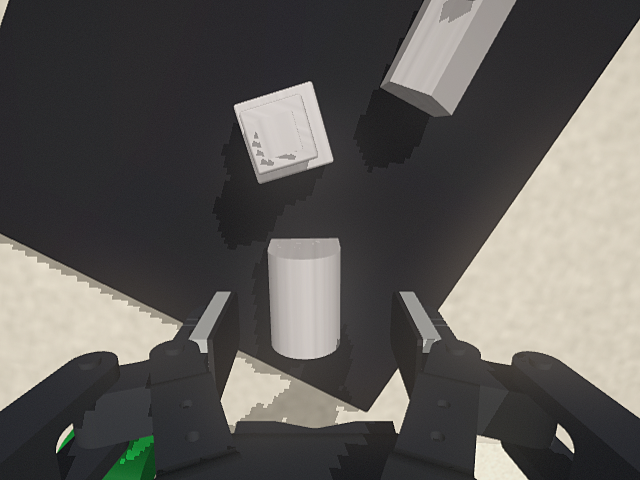

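>>> jog_arm --steps '[[[-0.4, -0.3, 1], [0.5, -0.4, 0]], [[0, 0, 1.5], [0, 0, 0]], [[0, 0, 0.9], [0, 0, 0]], [[0, 0, 0], [0, 0, 0]]]'

```text
t: 27.7
tool_pos: [0.4717, -0.2635, 0.1901]
tool_rot: [3.105, 0.448, 0.006]
contact_force: [-0.6, 0.4, -0.0]
opening: 0.0555
```

Run:
```python
from h import *
rep();delta((.4712,-.2631,.034))
```

```text
t 27.70 pos [ 0.4717 -0.2635  0.1901] grasp [ 0.4724 -0.2641  0.0351] F [-0.6073  0.4308 -0.0288] open 0.0555
x [0.9592 0.2825 0.0034] y [ 0.2825 -0.9592  0.005 ] z [ 0.0047 -0.0038 -1.    ] q6 0.64
TCP-> [ 0.4712 -0.2631  0.189 ] shift tool cm [-0.0318 -0.0536  0.1056] turn deg [ 0.2872 -0.1944  0.0005] q6 0.64
```

>>> jog_arm --steps '[[[0, 0, 0.1], [0, 0, 0]], [[0, 0, 0], [0, 0, 0]], [[0, 0, 0], [0, 0, 0]], [[0, 0, 0], [0, 0, 0]], [[0, 0, -1.5], [0, 0, 0]], [[0, 0, -3], [0, 0, 0]], [[0, 0, -3], [0, 0, 0]], [[0, 0, -3], [0, 0, 0]]]' --fingers -1

```text
t: 28.5
tool_pos: [0.4696, -0.262, 0.2946]
tool_rot: [-3.106, -0.448, 0.005]
contact_force: [0.4, -0.9, -1.4]
opening: 0.0286
```

Run:
```python
from h import *
snap("wrist","w17.png",(160,140,480,440),2);rep();delta((.5647,.2062,.34))
```

```text
t 28.55 pos [ 0.4714 -0.2633  0.3013] grasp [ 0.4721 -0.2638  0.1463] F [ 3.7966 -1.0469  3.0997] open 0.0289
x [0.9593 0.2825 0.0033] y [ 0.2825 -0.9592  0.0048] z [ 0.0046 -0.0037 -1.    ] q6 0.64
TCP-> [0.5647 0.2062 0.495 ] shift tool cm [ 22.2819 -42.3012 -19.4974] turn deg [ 0.2778 -0.1907  0.0005] q6 0.64
```

View pics/w17.png

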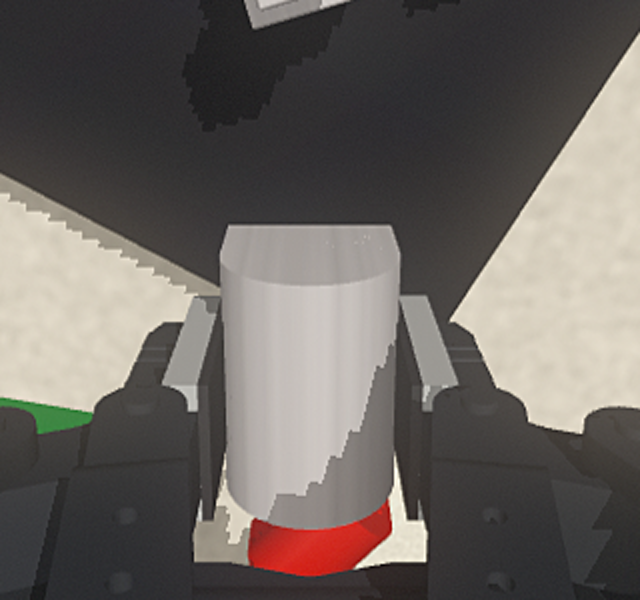

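>>> jog_arm --steps '[[[0, 0, -4], [0, 0, 0]], [[0, 0, -4], [0, 0, 0]], [[1, -2, -4], [0, 0, 0]], [[2, -4, -4], [0, 0, 0]], [[2, -4, -3], [0, 0, 0]], [[2, -4, 0], [0, 0, 0]], [[2, -4, 0], [0, 0, 0]], [[2, -4, 0], [0, 0, 0]]]'

```text
t: 29.35
tool_pos: [0.51, -0.0281, 0.4999]
tool_rot: [3.098, 0.429, 0.034]
contact_force: [-0.6, -0.2, -0.6]
opening: 0.0279
```

>>> jog_arm --steps '[[[2, -4, 0], [0, 0, 0]], [[2, -4, 0], [0, 0, 0]], [[2, -4, 0], [0, 0, 0]], [[2, -4, 0], [0, 0, 0]], [[0, -4, 0], [0, 0, 0]], [[0, -2, 0], [0, 0, 0]], [[0, 0, 0], [0, 0, 0]]]'

```text
t: 30.05
tool_pos: [0.5236, 0.2202, 0.5044]
tool_rot: [3.096, 0.44, 0.051]
contact_force: [-0.8, -1.2, -0.2]
opening: 0.0285
```

Run:
```python
from h import *
rep();tum();delta((.5405,.2,.155))
```

```text
t 30.05 pos [0.5236 0.2202 0.5044] grasp [0.5289 0.2188 0.3495] F [-0.7982 -1.2061 -0.1904] open 0.0285
x [0.9599 0.2787 0.0303] y [ 0.2782 -0.9603  0.0183] z [ 0.0342 -0.0092 -0.9994] q6 1.56
grasp in tumbler [-0.0315  0.0212  0.3495] r 0.2019 th 9.0 deg
TCP-> [0.5405 0.2    0.31  ] shift tool cm [ 0.471   2.055  19.5016] turn deg [ 1.05   -1.7377  0.0159] q6 1.56
```

>>> jog_arm --steps '[[[0.5, 2, 2], [1, -1.7, 0]], [[0, 0, 3], [0, 0, 0]], [[0, 0, 4], [0, 0, 0]], [[0, 0, 4], [0, 0, 0]], [[0, 0, 3], [0, 0, 0]], [[0, 0, 0], [0, 0, 0]]]'

```text
t: 30.65
tool_pos: [0.5363, 0.1977, 0.347]
tool_rot: [3.108, 0.439, 0.018]
contact_force: [-0.6, -0.0, -1.7]
opening: 0.0288
```

Run:
```python
from h import *
rep();tum();delta((.5405,.2,.155))
```

```text
t 30.65 pos [0.5363 0.1977 0.347 ] grasp [0.5381 0.1976 0.192 ] F [-0.5789 -0.0175 -1.7458] open 0.0288
x [0.9608 0.277  0.0112] y [ 0.2769 -0.9609  0.0039] z [ 0.0118 -0.0007 -0.9999] q6 1.51
grasp in tumbler [-0.0279 -0.0017  0.192 ] r 0.0504 th 33.6 deg
TCP-> [0.5405 0.2    0.31  ] shift tool cm [ 0.4292 -0.12    3.705 ] turn deg [ 0.2237 -0.6403  0.0013] q6 1.51
```

>>> jog_arm --steps '[[[0.4, -0.1, 1.5], [0, -0.6, 0]], [[0, 0, 1.5], [0, 0, 0]], [[0, 0, 0], [0, 0, 0]]]'

```text
t: 30.95
tool_pos: [0.5419, 0.1986, 0.3195]
tool_rot: [3.107, 0.436, 0.01]
contact_force: [0.1, -0.3, -1.4]
opening: 0.0288
```

>>> jog_arm --steps '[[[0, 0, 0], [0, 0, 0]], [[0, 0, 0], [0, 0, 0]], [[0, 0, 0], [0, 0, 0]], [[0, 0, -4], [0, 0, 0]], [[0, 0, -4], [0, 0, 0]], [[0, 0, -4], [0, 0, 0]], [[0, 0, -4], [0, 0, 0]], [[0, 0, -1], [0, 0, 0]]]' --fingers 0.3

```text
t: 31.75
tool_pos: [0.5402, 0.1994, 0.5008]
tool_rot: [3.107, 0.438, 0.021]
contact_force: [0.4, -0.2, 0.1]
opening: 0.0555
```

Run:
```python
from h import *
snap("wrist","w18.png");rep();snap("top","t2.png",(140,180,480,340),2);
delta((.534,-.237,.30),dirv(122))
```

```text
t 31.80 pos [0.5402 0.1995 0.5007] grasp [0.5423 0.1992 0.3458] F [ 0.9853 -0.5765  1.3894] open 0.0555
x [0.961  0.2761 0.0129] y [ 0.2761 -0.9611  0.0052] z [ 0.0138 -0.0015 -0.9999] q6 1.52
TCP-> [ 0.534 -0.237  0.455] shift tool cm [-12.677   41.7522   4.337 ] turn deg [  0.3562  -0.4561 -15.9739] q6 1.52
```

View pics/w18.png

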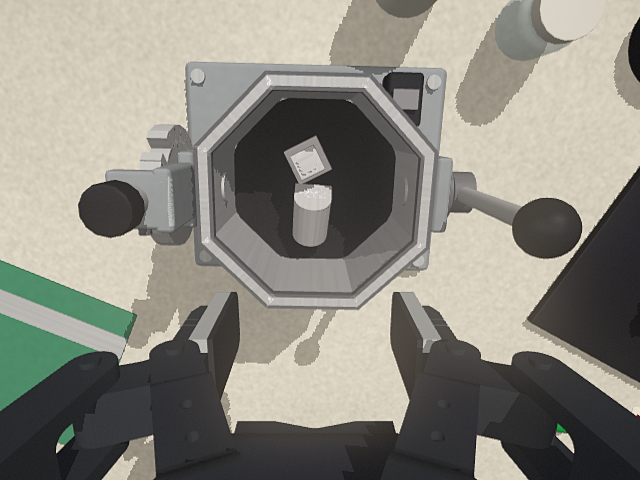

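View pics/t2.png

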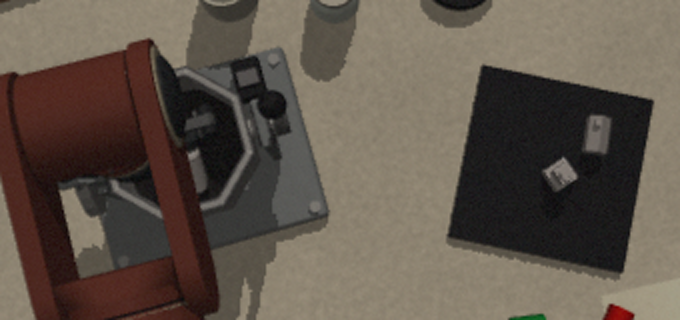

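Tower and hall are in. Next the house (jaws at 80°, clear of the tower).

Run:
```python
from h import *
delta((.582,-.284,.20),dirv(80))
```

```text
TCP-> [ 0.582 -0.284  0.355] shift tool cm [-9.4485 47.5442 14.3949] turn deg [ 0.17   -0.5565 26.0257] q6 1.52
```

>>> jog_arm --steps '[[[-1, 3, 0], [0, 0, 0]], [[-1, 4, 0], [0, 0, 0]], [[-1, 4, 0], [0, 0, 0]], [[-1, 4, 0], [0, 0, 0]], [[-1, 4, 0], [0, 0, 0]], [[-1, 4, 0], [0, 0, 0]], [[-1, 4, 0], [0, 0, 0]], [[-1, 4, 0], [0, 0, 0]]]'

```text
t: 32.65
tool_pos: [0.5482, -0.1268, 0.4773]
tool_rot: [-3.104, -0.455, 0.024]
contact_force: [0.6, 0.6, -0.7]
opening: 0.0556
```

Run:
```python
from h import *
rep();delta((.582,-.284,.18),dirv(80))
```

```text
t 32.65 pos [ 0.5482 -0.1268  0.4773] grasp [ 0.5458 -0.1264  0.3223] F [ 0.5783  0.6245 -0.7123] open 0.0556
x [ 0.9578  0.2869 -0.0143] y [ 0.2869 -0.958  -0.0069] z [-0.0156  0.0025 -0.9999] q6 0.92
TCP-> [ 0.582 -0.284  0.335] shift tool cm [-1.0736 16.1274 14.1349] turn deg [-0.1956  0.8939 26.6722] q6 0.92
```

>>> jog_arm --steps '[[[-0.3, 4, 2], [0, 0.9, 0]], [[-0.3, 4, 2], [0, 0, 0]], [[-0.3, 4, 2], [0, 0, 0]], [[-0.2, 4, 2], [0, 0, 0]], [[0, 0, 2], [0, 0, 7]], [[0, 0, 2], [0, 0, 7]], [[0, 0, 1], [0, 0, 7]], [[0, 0, 0], [0, 0, 5.5]]]'

```text
t: 33.45
tool_pos: [0.5768, -0.2929, 0.3167]
tool_rot: [-3.105, 0.31, 0.043]
contact_force: [-0.5, -0.6, -0.0]
opening: 0.0555
```

Run:
```python
from h import *
snap("wrist","w19.png");rep();delta((.582,-.284,.034),dirv(80))
```

```text
t 33.50 pos [ 0.5767 -0.2928  0.3165] grasp [ 0.5726 -0.2891  0.1616] F [-0.6237 -0.8751 -0.5126] open 0.0558
x [ 0.9795 -0.1993 -0.0305] y [-0.1999 -0.9797 -0.0179] z [-0.0263  0.0237 -0.9994] q6 1.19
TCP-> [ 0.582 -0.284  0.189] shift tool cm [ 0.7338 -0.735  12.7502] turn deg [-1.0517  1.7357 -1.5151] q6 1.19
```

View pics/w19.png

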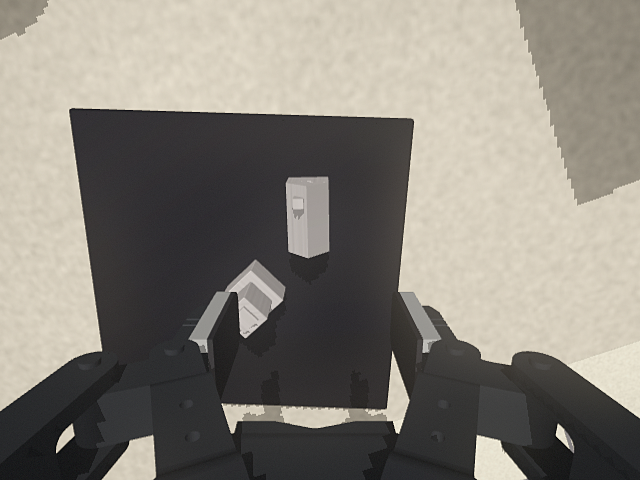

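House centre ≈(308,217), aligned with the jaws.

Run:
```python
from h import *
p=plane(lastinfo(),307.5,217,.034);print(p);p[2]=.034;delta(p)
```

```text
[ 0.5819 -0.2849  0.034 ]
TCP-> [ 0.5819 -0.2849  0.189 ] shift tool cm [ 0.7457 -0.647  12.7483] turn deg [-1.0284  1.7495  0.0157] q6 1.19
```

>>> jog_arm --steps '[[[0.8, -0.6, 2], [-1, 1.7, 0]], [[0, 0, 2], [0, 0, 0]], [[0, 0, 2], [0, 0, 0]], [[0, 0, 2], [0, 0, 0]], [[0, 0, 1.5], [0, 0, 0]], [[0, 0, 0], [0, 0, 0]]]'

```text
t: 34.1
tool_pos: [0.5817, -0.2851, 0.2083]
tool_rot: [-3.122, 0.299, 0.017]
contact_force: [-0.2, 0.4, 0.0]
opening: 0.0557
```

Run:
```python
from h import *
snap("wrist","w20.png");rep();delta((.5819,-.2849,.035))
```

```text
t 34.15 pos [ 0.5821 -0.2853  0.2095] grasp [ 0.5806 -0.2844  0.0545] F [-0.0466  0.218  -0.9443] open 0.0554
x [ 0.9817 -0.19   -0.01  ] y [-0.19   -0.9818 -0.004 ] z [-0.0091  0.0058 -0.9999] q6 1.19
TCP-> [ 0.5819 -0.2849  0.19  ] shift tool cm [-0.0035 -0.0285  1.951 ] turn deg [-0.2278  0.5758  0.0011] q6 1.19
```

View pics/w20.png

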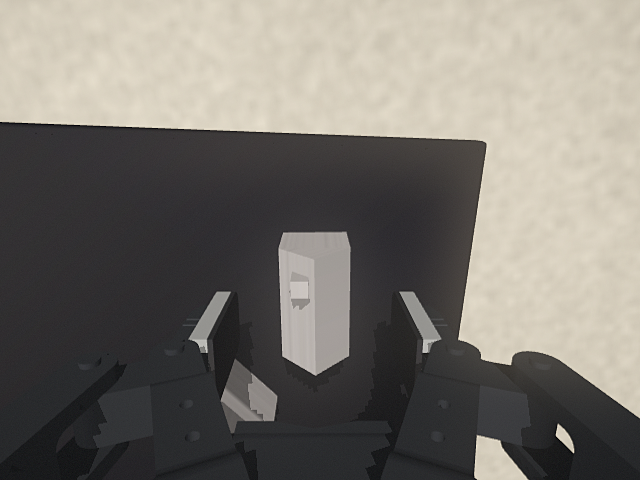

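>>> jog_arm --steps '[[[0, 0, 1.2], [0, 0.6, 0]], [[0, 0, 0.7], [0, 0, 0]], [[0, 0, 0], [0, 0, 0]]]'

```text
t: 34.45
tool_pos: [0.5829, -0.2858, 0.1916]
tool_rot: [-3.126, 0.298, -0.009]
contact_force: [-0.6, 0.1, 0.6]
opening: 0.0555
```

Run:
```python
from h import *
rep();delta((.5819,-.2849,.035))
```

```text
t 34.45 pos [ 0.5829 -0.2858  0.1916] grasp [ 0.5838 -0.2856  0.0366] F [-0.6054  0.1497  0.6018] open 0.0555
x [ 0.9819 -0.1892  0.0054] y [-0.1892 -0.9819 -0.0024] z [ 0.0058  0.0013 -1.    ] q6 1.19
TCP-> [ 0.5819 -0.2849  0.19  ] shift tool cm [-0.1128 -0.0688  0.1548] turn deg [-0.1353 -0.3116 -0.0004] q6 1.19
```

>>> jog_arm --steps '[[[-0.1, 0, 0.2], [0, 0, 0]], [[0, 0, 0], [0, 0, 0]], [[0, 0, 0], [0, 0, 0]], [[0, 0, 0], [0, 0, 0]], [[0, 0, -1.5], [0, 0, 0]], [[0, 0, -3], [0, 0, 0]], [[0, 0, -3], [0, 0, 0]], [[0, 0, -3], [0, 0, 0]]]' --fingers -1

```text
t: 35.25
tool_pos: [0.5799, -0.2849, 0.2957]
tool_rot: [-3.122, 0.298, 0.003]
contact_force: [0.2, 0.8, -1.1]
opening: 0.0243
```

Run:
```python
from h import *
snap("wrist","w21.png",(160,140,480,440),2);rep();delta((.5647,.2062,.34))
```

```text
t 35.30 pos [ 0.5816 -0.286   0.303 ] grasp [ 0.5828 -0.286   0.148 ] F [ 3.5442 -1.2463  3.3244] open 0.0245
x [ 0.982  -0.1888  0.0078] y [-0.1888 -0.982  -0.0014] z [ 0.0079 -0.0001 -1.    ] q6 1.19
TCP-> [0.5647 0.2062 0.495 ] shift tool cm [-10.8049 -48.039  -19.2164] turn deg [-0.0803 -0.4461 -0.0003] q6 1.19
```

View pics/w21.png

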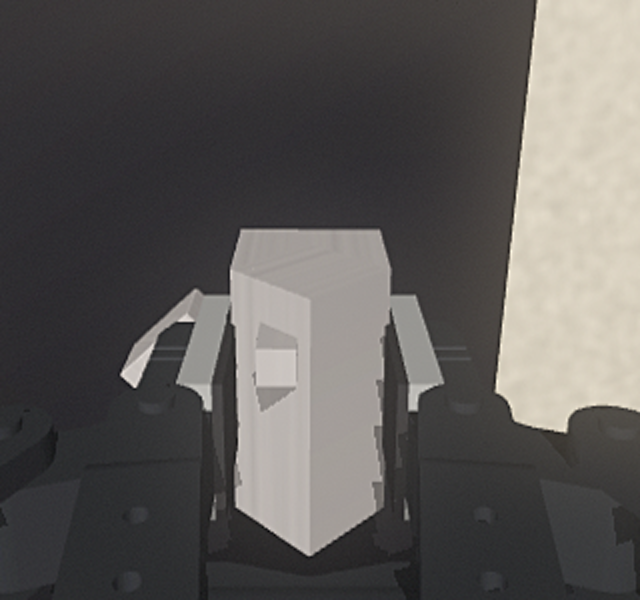

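>>> jog_arm --steps '[[[0, 0, -4], [0, 0, 0]], [[0, 0, -4], [0, 0, 0]], [[-0.5, -2, -4], [0, 0, 0]], [[-1, -4, -4], [0, 0, 0]], [[-1, -4, -3], [0, 0, 0]], [[-1, -4, -1], [0, 0, 0]], [[-1, -4, 0], [0, 0, 0]], [[-1, -4, 0], [0, 0, 0]]]'

```text
t: 36.1
tool_pos: [0.5652, -0.0637, 0.5159]
tool_rot: [3.122, -0.312, 0.041]
contact_force: [0.4, 0.7, -1.0]
opening: 0.0245
```

>>> jog_arm --steps '[[[-1, -4, 0], [0, 0, 0]], [[-1, -4, 0], [0, 0, 0]], [[-1, -4, 0], [0, 0, 0]], [[-1, -4, 0], [0, 0, 0]], [[-1, -4, 0], [0, 0, 0]], [[-1, -4, 0], [0, 0, 0]], [[0, 0, 0], [0, 0, 0]]]'

```text
t: 36.8
tool_pos: [0.548, 0.1974, 0.5225]
tool_rot: [3.126, -0.305, 0.062]
contact_force: [0.5, -0.3, -0.7]
opening: 0.0242
```

Run:
```python
from h import *
rep();tum();delta((.5702,.1849,.168))
```

```text
t 36.80 pos [0.548  0.1974 0.5225] grasp [0.5541 0.1968 0.3677] F [ 0.4856 -0.3489 -0.6619] open 0.0242
x [ 0.9804 -0.1931  0.0396] y [-0.1931 -0.9812 -0.0033] z [ 0.0395 -0.0044 -0.9992] q6 1.98
grasp in tumbler [-0.0126 -0.0065  0.3677] r 0.2180 th 3.3 deg
TCP-> [0.5702 0.1849 0.323 ] shift tool cm [ 1.6281  0.8677 20.0322] turn deg [-0.1896 -2.2675 -0.0038] q6 1.98
```

>>> jog_arm --steps '[[[1.6, 0.9, 3], [0, -2.3, 0]], [[0, 0, 3], [0, 0, 0]], [[0, 0, 4], [0, 0, 0]], [[0, 0, 4], [0, 0, 0]], [[0, 0, 2], [0, 0, 0]], [[0, 0, 0], [0, 0, 0]]]'

```text
t: 37.4
tool_pos: [0.5637, 0.185, 0.3659]
tool_rot: [-3.122, 0.3, -0.017]
contact_force: [-0.1, -0.2, -1.4]
opening: 0.0251
```

Run:
```python
from h import *
rep();tum();delta((.5702,.1849,.168));snap("wrist","w22.png")
```

```text
t 37.40 pos [0.5637 0.185  0.3659] grasp [0.5654 0.1857 0.2109] F [-0.0985 -0.1677 -1.4015] open 0.0251
x [ 0.9817 -0.1903  0.0102] y [-0.1902 -0.9817 -0.0064] z [ 0.0113  0.0044 -0.9999] q6 1.95
grasp in tumbler [-0.0044 -0.02    0.2109] r 0.0610 th 4.2 deg
TCP-> [0.5702 0.1849 0.323 ] shift tool cm [ 0.5989 -0.0852  4.2937] turn deg [-0.3688 -0.5872 -0.0019] q6 1.95
```

View pics/w22.png

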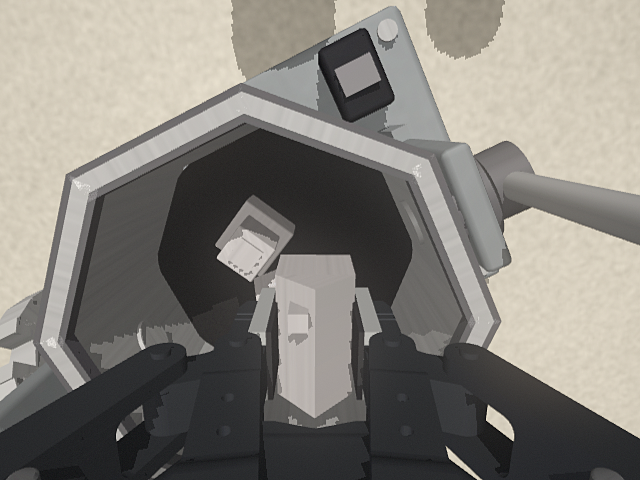

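>>> jog_arm --steps '[[[0.8, 0.3, 1.5], [0, -0.6, 0]], [[0, 0, 1.5], [0, 0, 0]], [[0, 0, 1], [0, 0, 0]], [[0, 0, 0], [0, 0, 0]]]'

```text
t: 37.85
tool_pos: [0.5742, 0.1799, 0.3309]
tool_rot: [-3.118, 0.301, -0.018]
contact_force: [-0.7, 0.1, -1.2]
opening: 0.0248
```

>>> jog_arm --steps '[[[0, 0, 0], [0, 0, 0]], [[0, 0, 0], [0, 0, 0]], [[0, 0, 0], [0, 0, 0]], [[0, 0, -4], [0, 0, 0]], [[0, 0, -4], [0, 0, 0]], [[0, 0, -4], [0, 0, 0]], [[0, 0, -4], [0, 0, 0]], [[0, 0, -1], [0, 0, 0]]]' --fingers 0.1

```text
t: 38.65
tool_pos: [0.5713, 0.1789, 0.508]
tool_rot: [-3.118, 0.299, -0.018]
contact_force: [0.7, 0.2, 0.7]
opening: 0.0467
```

Run:
```python
from h import *
snap("wrist","w23.png");rep();snap("top","t3.png",(140,180,480,340),2);
delta((.534,-.237,.20),dirv(32.5))
```

```text
t 38.70 pos [0.5713 0.179  0.5079] grasp [0.5732 0.1803 0.3529] F [0.0478 1.3069 1.1484] open 0.0471
x [ 0.9817 -0.1901  0.0103] y [-0.19   -0.9817 -0.0107] z [ 0.0122  0.0086 -0.9999] q6 1.94
TCP-> [ 0.534 -0.237  0.355] shift tool cm [ 4.1457 41.6789 14.6   ] turn deg [-0.6534 -0.1417 46.5378] q6 1.94
```

View pics/w23.png

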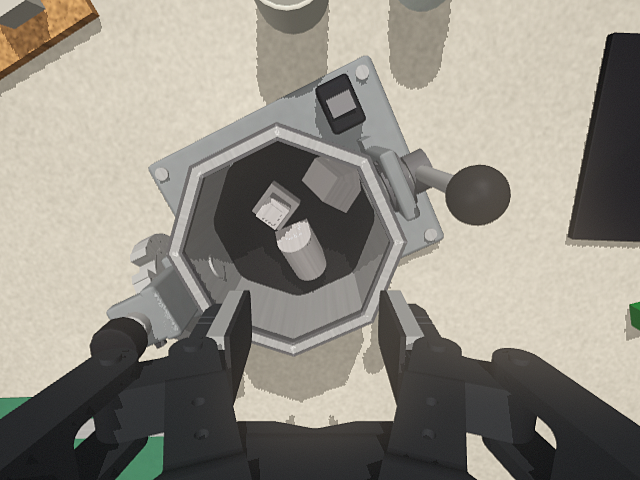

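View pics/t3.png

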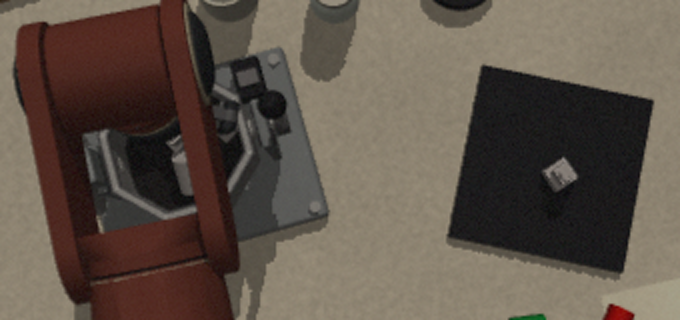

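Three are in the barrel; the last tower is still on the board.

>>> jog_arm --steps '[[[0, 3, 0], [0, 0, 0]], [[0.4, 4, 0], [0, 0, 0]], [[0.4, 4, 0], [0, 0, 0]], [[0.4, 4, 0], [0, 0, 0]], [[0.4, 4, 0], [0, 0, 0]], [[0.4, 4, 0], [0, 0, 0]], [[0.4, 4, 0], [0, 0, 0]], [[0.4, 4, 0], [0, 0, 0]]]' --fingers 0.3

```text
t: 39.55
tool_pos: [0.5384, -0.1364, 0.4799]
tool_rot: [-3.117, 0.282, 0.031]
contact_force: [1.4, -0.2, 0.5]
opening: 0.0558
```

>>> jog_arm --steps '[[[0.4, 4, 2], [0, 0, 0]], [[0.4, 4, 2], [0, 0, 0]], [[0, 0, 2], [0, 0, -8]], [[0, 0, 2], [0, 0, -8]], [[0, 0, 2], [0, 0, -8]], [[0, 0, 2], [0, 0, -8]], [[0, 0, 1], [0, 0, -8]], [[0, 0, 0], [0, 0, -3]]]'

```text
t: 40.35
tool_pos: [0.5208, -0.2211, 0.3202]
tool_rot: [-2.965, -0.903, 0.056]
contact_force: [0.3, -1.3, 0.1]
opening: 0.0554
```

Run:
```python
from h import *
snap("wrist","w24.png");rep();delta((.534,-.237,.18),dirv(122));print(proj(lastinfo(),(.534,-.237,.034)))
```

```text
t 40.40 pos [ 0.5206 -0.221   0.3201] grasp [ 0.5133 -0.2164  0.1653] F [-0.1893 -1.222  -0.7997] open 0.0555
x [ 0.8295  0.558  -0.0231] y [ 0.5565 -0.8293 -0.0509] z [-0.0476  0.0294 -0.9984] q6 0.45
TCP-> [ 0.534 -0.237  0.335] shift tool cm [ 0.1799  1.9954 -1.6027] turn deg [-2.8974  1.3707  1.8944] q6 0.45
[369.9538 220.9285]
```

View pics/w24.png

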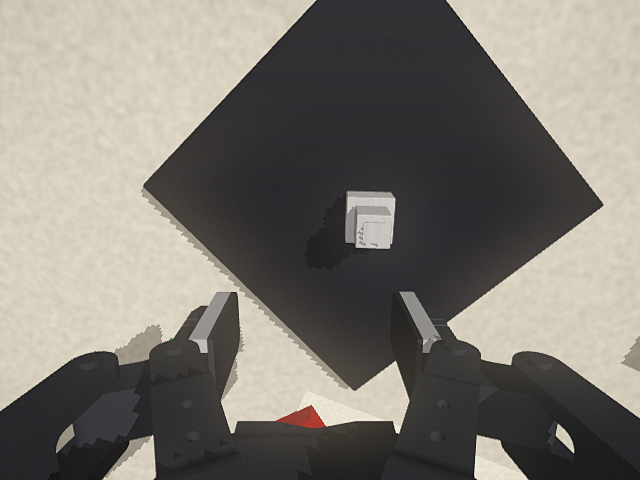

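Tower foot centre (371,219), matching the prediction (370,221).

>>> jog_arm --steps '[[[0.2, 2, 0], [-2.9, 1.4, 1.5]], [[0, 0, 2], [0, 0, 0]], [[0, 0, 2], [0, 0, 0]], [[0, 0, 2], [0, 0, 0]], [[0, 0, 1], [0, 0, 0]], [[0, 0, 0], [0, 0, 0]]]'

```text
t: 41.0
tool_pos: [0.5302, -0.2345, 0.2369]
tool_rot: [-3.012, -0.863, 0.011]
contact_force: [-0.7, 0.1, -0.7]
opening: 0.0555
```

Run:
```python
from h import *
snap("wrist","w25.png");rep();delta((.534,-.237,.036))
```

```text
t 41.05 pos [ 0.5304 -0.2346  0.2375] grasp [ 0.5291 -0.2337  0.0825] F [ 0.1016  1.0857 -0.6474] open 0.0559
x [ 0.848  0.53  -0.004] y [ 0.5299 -0.848  -0.0093] z [-0.0083  0.0058 -0.9999] q6 0.47
TCP-> [ 0.534 -0.237  0.191] shift tool cm [0.1952 0.4419 4.6479] turn deg [-0.5355  0.2272  0.0011] q6 0.47
```

View pics/w25.png

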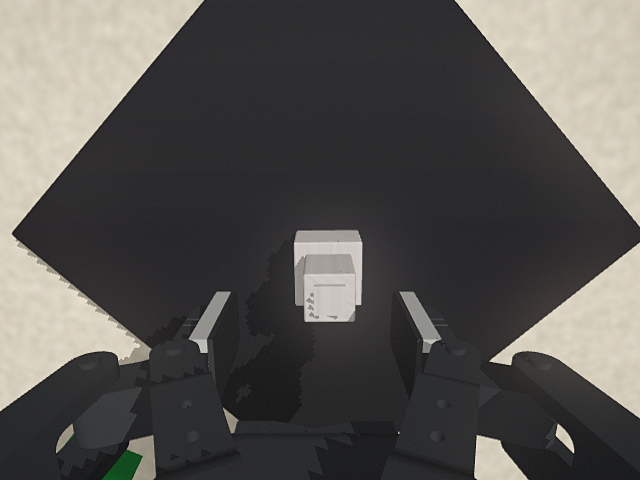

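Run:
```python
from h import *
p=plane(lastinfo(),328,274,.034);print(p);p[2]=.036;delta(p)
```

```text
[ 0.5343 -0.2367  0.034 ]
TCP-> [ 0.5343 -0.2367  0.191 ] shift tool cm [0.2364 0.4323 4.6478] turn deg [-0.5355  0.2272  0.0011] q6 0.47
```

>>> jog_arm --steps '[[[0.2, 0.4, 1.2], [-0.5, 0.2, 0]], [[0, 0, 1.5], [0, 0, 0]], [[0, 0, 1.2], [0, 0, 0]], [[0, 0, 0], [0, 0, 0]]]'

```text
t: 41.45
tool_pos: [0.5354, -0.2375, 0.1978]
tool_rot: [3.017, 0.864, 0.005]
contact_force: [-1.4, 0.4, -0.4]
opening: 0.0551
```

Run:
```python
from h import *
rep();delta((.534,-.237,.036))
```

```text
t 41.45 pos [ 0.5354 -0.2375  0.1978] grasp [ 0.536  -0.2379  0.0428] F [-1.3979  0.4116 -0.4426] open 0.0551
x [0.8482 0.5296 0.0019] y [ 0.5296 -0.8482  0.0043] z [ 0.0039 -0.0026 -1.    ] q6 0.47
TCP-> [ 0.534 -0.237  0.191] shift tool cm [-0.0956 -0.1194  0.6764] turn deg [ 0.2446 -0.11    0.0002] q6 0.47
```

>>> jog_arm --steps '[[[-0.1, -0.1, 0.7], [0, 0, 0]], [[0, 0, 0], [0, 0, 0]]]'

```text
t: 41.65
tool_pos: [0.534, -0.2372, 0.1899]
tool_rot: [3.017, 0.864, 0.004]
contact_force: [0.4, 0.5, 0.3]
opening: 0.0555
```

>>> jog_arm --steps '[[[0, 0, 0], [0, 0, 0]], [[0, 0, 0], [0, 0, 0]], [[0, 0, 0], [0, 0, 0]], [[0, 0, -1.5], [0, 0, 0]], [[0, 0, -3], [0, 0, 0]], [[0, 0, -4], [0, 0, 0]], [[0, 0, -4], [0, 0, 0]], [[0, 0, -4], [0, 0, 0]]]' --fingers -1

```text
t: 42.45
tool_pos: [0.5314, -0.2356, 0.3572]
tool_rot: [-3.015, -0.864, 0.009]
contact_force: [0.8, -0.7, -2.1]
opening: 0.0284
```

Run:
```python
from h import *
snap("wrist","w26.png",(160,140,480,440),1);rep();delta((.5597,.2256,.35))
```

```text
t 42.50 pos [ 0.5332 -0.2366  0.3667] grasp [ 0.534  -0.2371  0.2117] F [ 2.971  -1.6644  5.6937] open 0.0287
x [0.8482 0.5297 0.0025] y [ 0.5297 -0.8482  0.0054] z [ 0.005  -0.0032 -1.    ] q6 0.47
TCP-> [0.5597 0.2256 0.505 ] shift tool cm [ 26.7597 -37.7242 -13.9632] turn deg [ 0.3074 -0.1434  0.0004] q6 0.47
```

View pics/w26.png

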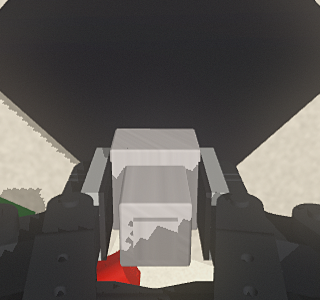

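>>> jog_arm --steps '[[[0, 0, -4], [0, 0, 0]], [[1, -1.4, -4], [0, 0, 0]], [[2, -2.8, -4], [0, 0, 0]], [[2.8, -4, -2], [0, 0, 0]], [[2.8, -4, 0], [0, 0, 0]], [[2.8, -4, 0], [0, 0, 0]], [[2.8, -4, 0], [0, 0, 0]], [[2.8, -4, 0], [0, 0, 0]]]'

```text
t: 43.3
tool_pos: [0.5453, 0.0575, 0.5195]
tool_rot: [3.008, 0.842, 0.039]
contact_force: [0.2, 0.2, -1.6]
opening: 0.0284
```

>>> jog_arm --steps '[[[2.8, -4, 0], [0, 0, 0]], [[2.8, -4, 0], [0, 0, 0]], [[2.8, -4, 0], [0, 0, 0]], [[2.8, -4, 0], [0, 0, 0]], [[1, -1.5, 0], [0, 0, 0]], [[0, 0, 0], [0, 0, 0]]]'

```text
t: 43.9
tool_pos: [0.5536, 0.2814, 0.5243]
tool_rot: [3.005, 0.854, 0.053]
contact_force: [0.7, -0.5, -1.4]
opening: 0.0285
```

Run:
```python
from h import *
rep();tum();delta((.5597,.2256,.175))
```

```text
t 43.90 pos [0.5536 0.2814 0.5243] grasp [0.5594 0.2803 0.3694] F [ 0.6932 -0.528  -1.3622] open 0.0285
x [0.85   0.5261 0.0281] y [ 0.5255 -0.8504  0.0258] z [ 0.0375 -0.0072 -0.9993] q6 1.37
grasp in tumbler [0.0134 0.0731 0.3694] r 0.2198 th -3.5 deg
TCP-> [0.5597 0.2256 0.33  ] shift tool cm [-2.9618  4.5671 19.4793] turn deg [ 1.4784 -1.6099  0.0208] q6 1.37
```

>>> jog_arm --steps '[[[-1.5, 2.3, 0], [1.5, -1.6, 0]], [[-1.5, 2.3, 0], [0, 0, 0]], [[0, 0, 3], [0, 0, 0]], [[0, 0, 4], [0, 0, 0]], [[0, 0, 4], [0, 0, 0]], [[0, 0, 3], [0, 0, 0]], [[0, 0, 0], [0, 0, 0]]]'

```text
t: 44.6
tool_pos: [0.5514, 0.219, 0.3885]
tool_rot: [3.021, 0.853, 0.016]
contact_force: [-0.5, 0.5, -0.9]
opening: 0.0289
```

Run:
```python
from h import *
rep();tum();delta((.5597,.2256,.175));snap("wrist","w27.png")
```

```text
t 44.60 pos [0.5514 0.219  0.3885] grasp [0.5531 0.2191 0.2335] F [-0.4829  0.4597 -0.8747] open 0.0289
x [0.8523 0.523  0.0092] y [ 0.5229 -0.8524  0.005 ] z [ 0.0105  0.0006 -0.9999] q6 1.27
grasp in tumbler [-0.008   0.0154  0.2335] r 0.0839 th 5.5 deg
TCP-> [0.5597 0.2256 0.33  ] shift tool cm [ 0.995  -0.1573  5.8607] turn deg [ 0.284  -0.53    0.0013] q6 1.27
```

View pics/w27.png

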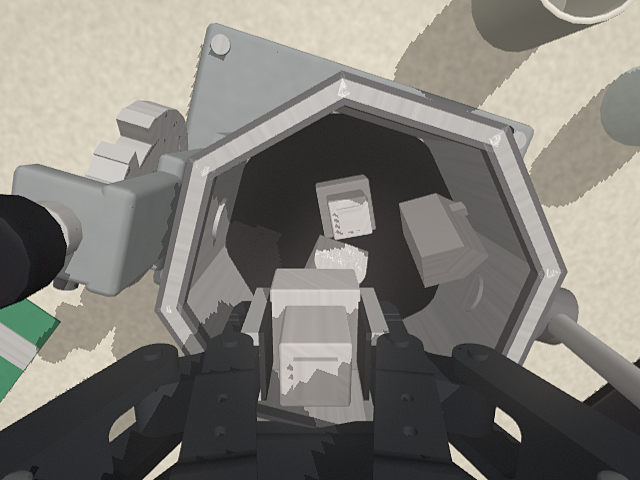

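>>> jog_arm --steps '[[[0.8, -0.7, 1.5], [0, -0.5, 0]], [[0, 0, 2], [0, 0, 0]], [[0, 0, 2], [0, 0, 0]], [[0, 0, 0], [0, 0, 0]]]'

```text
t: 45.05
tool_pos: [0.559, 0.2307, 0.3443]
tool_rot: [3.019, 0.85, 0.033]
contact_force: [-0.7, 0.2, -0.6]
opening: 0.0286
```

Run:
```python
from h import *
rep();tum()
```

```text
t 45.05 pos [0.559  0.2307 0.3443] grasp [0.5624 0.2308 0.1893] F [-0.6806  0.2226 -0.55  ] open 0.0286
x [0.853  0.5216 0.019 ] y [ 0.5215 -0.8532  0.0104] z [ 0.0216  0.001  -0.9998] q6 1.29
grasp in tumbler [0.0039 0.0244 0.1893] r 0.0395 th -5.7 deg
```

>>> jog_arm --steps '[[[0, 0, 1], [0, -1, 0]], [[0, 0, 0.8], [0, 0, 0]], [[0, 0, 0], [0, 0, 0]]]'

```text
t: 45.35
tool_pos: [0.5616, 0.2321, 0.3336]
tool_rot: [3.015, 0.849, 0.021]
contact_force: [1.1, 0.3, -0.6]
opening: 0.0286
```

>>> jog_arm --steps '[[[0, 0, 0], [0, 0, 0]], [[0, 0, 0], [0, 0, 0]], [[0, 0, 0], [0, 0, 0]], [[0, 0, -4], [0, 0, 0]], [[0, 0, -4], [0, 0, 0]], [[0, 0, -4], [0, 0, 0]], [[0, 0, -4], [0, 0, 0]], [[0, 0, -2], [0, 0, 0]]]' --fingers 0

```text
t: 46.15
tool_pos: [0.5585, 0.233, 0.5148]
tool_rot: [3.015, 0.849, 0.006]
contact_force: [-0.3, 0.6, -0.2]
opening: 0.0431
```

Run:
```python
from h import *
snap("wrist","w28.png");rep();snap("top","t4.png",(140,180,480,340),2)
delta((.536,.3125,.36),(.968,.25))
```

```text
t 46.20 pos [0.5586 0.2331 0.518 ] grasp [0.5603 0.232  0.363 ] F [-0.1078  0.2058  2.3347] open 0.0427
x [0.8531 0.5217 0.0056] y [ 0.5216 -0.8531  0.0118] z [ 0.0109 -0.0072 -0.9999] q6 1.30
TCP-> [0.536  0.3125 0.515 ] shift tool cm [ 2.2078 -7.9595 -0.0468] turn deg [  0.6908   0.2307 -73.0341] q6 1.30
```

View pics/w28.png

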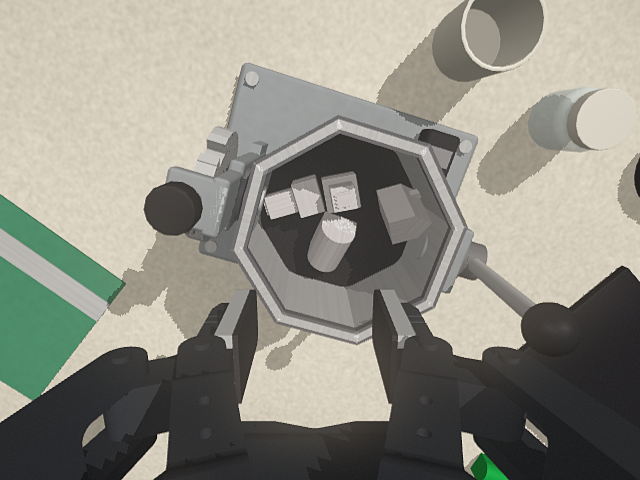

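View pics/t4.png

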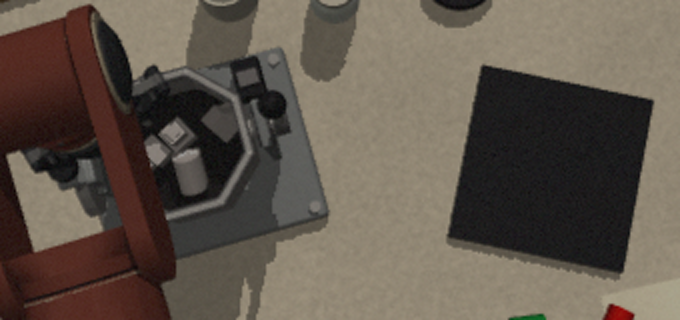

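All four castings are in, and the board is empty. Now the knob again.

>>> jog_arm --steps '[[[1.1, -4, 0], [0.7, 0, 0]], [[1.1, -4, 0], [0, 0, 0]], [[0, 0, 0], [0, 0, -8]], [[0, 0, 0], [0, 0, -8]], [[0, 0, 0], [0, 0, -8]], [[0, 0, 0], [0, 0, -8]], [[0, 0, 0], [0, 0, -8]], [[0, 0, 0], [0, 0, -8]]]' --fingers 0.3

```text
t: 47.05
tool_pos: [0.5348, 0.3155, 0.4989]
tool_rot: [-2.38, -2.042, 0.023]
contact_force: [0.4, 0.2, 0.3]
opening: 0.0554
```

>>> jog_arm --steps '[[[0, 0, 0], [0, 0, -8]], [[0, 0, 0], [0, 0, -8]], [[0, 0, 0], [0, 0, -7]], [[0, 0, 0], [0, 0, 0]]]'

```text
t: 47.45
tool_pos: [0.5345, 0.3151, 0.489]
tool_rot: [-1.898, -2.484, 0.039]
contact_force: [-0.5, -0.3, -0.8]
opening: 0.0555
```

Run:
```python
from h import *
rep();delta((.536,.313,.253),(.968,.25));snap("wrist","w29.png");print(proj(lastinfo(),(.536,.313,.258)))
```

```text
t 47.45 pos [0.5345 0.3151 0.489 ] grasp [0.5304 0.3135 0.334 ] F [-0.5352 -0.2821 -0.835 ] open 0.0555
x [-0.2628  0.9648 -0.0033] y [ 0.9645  0.2626 -0.0285] z [-0.0267 -0.0107 -0.9996] q6 0.15
TCP-> [0.536 0.313 0.408] shift tool cm [-0.2167  0.3196  8.0916] turn deg [-1.6345  0.1997  0.7546] q6 0.15
[330.2615 264.6119]
```

View pics/w29.png

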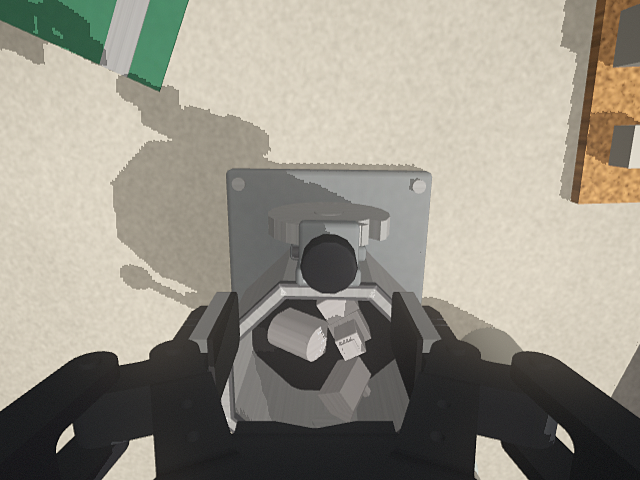

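>>> jog_arm --steps '[[[-0.2, 0.3, 2], [-1.6, 0.2, 0.7]], [[0, 0, 2], [0, 0, 0]], [[0, 0, 1.5], [0, 0, 0]], [[0, 0, 0], [0, 0, 0]]]'

```text
t: 47.9
tool_pos: [0.5372, 0.3134, 0.4289]
tool_rot: [-1.937, -2.472, 0.004]
contact_force: [-0.5, -0.4, -0.5]
opening: 0.0554
```

Run:
```python
from h import *
rep();delta((.536,.313,.2525),(.968,.25))
```

```text
t 47.90 pos [0.5372 0.3134 0.4289] grasp [0.5368 0.3132 0.2739] F [-0.5231 -0.3585 -0.5385] open 0.0554
x [-0.2392  0.971  -0.0006] y [ 0.971   0.2392 -0.0029] z [-0.0027 -0.0013 -1.    ] q6 0.17
TCP-> [0.536  0.313  0.4075] shift tool cm [-0.0142 -0.1191  2.1387] turn deg [-0.168   0.0339 -0.6445] q6 0.17
```

>>> jog_arm --steps '[[[0, -0.1, 1.1], [0, 0, -0.6]], [[0, 0, 1], [0, 0, 0]], [[0, 0, 0], [0, 0, 0]]]'

```text
t: 48.2
tool_pos: [0.5362, 0.3133, 0.4069]
tool_rot: [-1.925, -2.482, 0.003]
contact_force: [-1.0, 0.2, 0.1]
opening: 0.0557
```

>>> jog_arm --steps '[[[0, 0, 0], [0, 0, 0]], [[0, 0, 0], [0, 0, 0]], [[0, 0, 0], [0, 0, 0]], [[0, 0, 0], [0, 0, 0]]]' --fingers -1 --grip_force 70

```text
t: 48.6
tool_pos: [0.5361, 0.3133, 0.4078]
tool_rot: [-1.925, -2.481, 0.004]
contact_force: [-1.1, -0.4, -1.9]
opening: 0.0279
```

Run:
```python
from h import *
rep()
```

```text
t 48.60 pos [0.5361 0.3133 0.4078] grasp [0.5357 0.3132 0.2528] F [-1.0661 -0.4409 -1.9482] open 0.0279
x [-0.2484  0.9687 -0.0005] y [ 0.9686  0.2484 -0.0027] z [-0.0025 -0.0012 -1.    ] q6 0.16
```

>>> jog_arm --steps '[[[0, 0, -0.8], [0, 0, 0]], [[0, 0, -0.8], [0, 0, 0]], [[0, 0, -0.9], [0, 0, 0]], [[0, 0, -0.9], [0, 0, 0]]]'

```text
t: 49.0
tool_pos: [0.5369, 0.3135, 0.4243]
tool_rot: [-1.923, -2.478, 0.012]
contact_force: [16.7, 7.0, -46.3]
opening: 0.0274
```

>>> jog_arm --steps '[[[0, 0, 0], [0, 0, 0]], [[0, 0, 0], [0, 0, 0]], [[0, 0, 0], [0, 0, 0]]]'

```text
t: 49.3
tool_pos: [0.5372, 0.3137, 0.4239]
tool_rot: [-1.923, -2.477, 0.013]
contact_force: [0.9, 0.3, -6.4]
opening: 0.0273
```

>>> jog_arm --steps '[[[0, 0, 0], [0, 0, 0]], [[0, 0, 0], [0, 0, 0]], [[0, 0, 0], [0, 0, 0]], [[0, 0, -1.5], [0, 0, 0]], [[0, 0, -3], [0, 0, 0]], [[0, 0, -3], [0, 0, 0]], [[0, 0, -1], [0, 0, 0]], [[0, 0, 0], [0, 0, 0]]]' --fingers 0.3

```text
t: 50.1
tool_pos: [0.5371, 0.3135, 0.5231]
tool_rot: [-1.926, -2.481, 0.0]
contact_force: [-0.5, 0.5, -0.8]
opening: 0.0556
```

Run:
```python
from h import *
rep(); snap("scene","s7.png",(290,100,490,260),4)
delta((.5927,.0978,.37),(-.25,.968))
```

```text
t 50.10 pos [0.5371 0.3135 0.5231] grasp [0.537  0.3136 0.3681] F [-0.4625  0.4739 -0.816 ] open 0.0556
x [-0.248   0.9687  0.0006] y [ 0.9687  0.248  -0.0006] z [-0.0007  0.0005 -1.    ] q6 0.16
TCP-> [0.5927 0.0978 0.525 ] shift tool cm [-22.2775   0.0345  -0.2601] turn deg [-0.0765  0.0267 89.88  ] q6 0.16
```

View pics/s7.png

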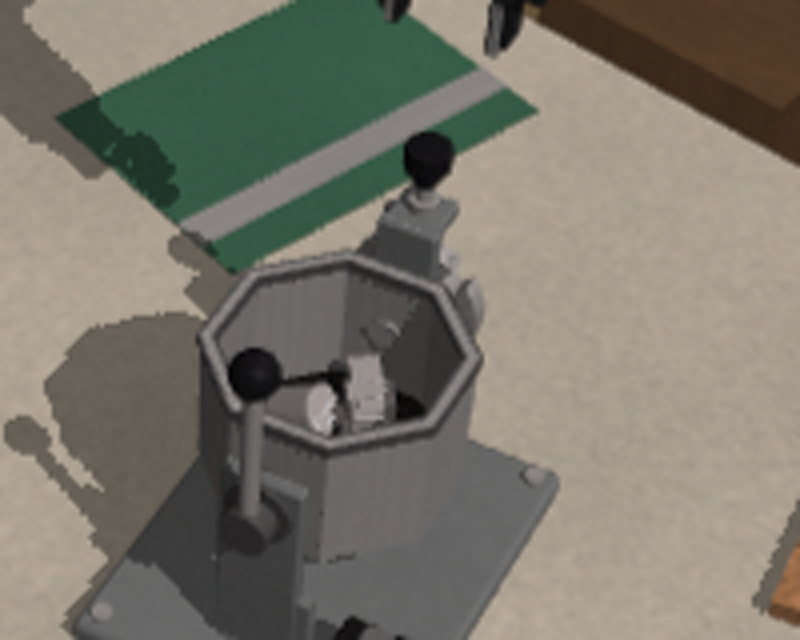

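Knob parked up again. To the lever ball (upright position).

>>> jog_arm --steps '[[[-4, 0, 0], [0, 0, 0]], [[-4, 0, 0], [0, 0, 0]], [[-4, 0, 0], [0, 0, 0]], [[-4, 0, 0], [0, 0, 0]], [[-4, 0, 0], [0, 0, 0]], [[-2, 0, 0], [0, 0, 0]], [[0, 0, 0], [0, 0, 8.4]], [[0, 0, 0], [0, 0, 8.4]]]'

```text
t: 50.95
tool_pos: [0.593, 0.0925, 0.5074]
tool_rot: [-2.262, -2.161, 0.026]
contact_force: [-0.6, 0.1, 0.3]
opening: 0.0559
```

>>> jog_arm --steps '[[[0, 0, 0], [0, 0, 8.4]], [[0, 0, 0], [0, 0, 8.4]], [[0, 0, 0], [0, 0, 8.4]], [[0, 0, 0], [0, 0, 8.4]], [[0, 0, 0], [0, 0, 8.4]], [[0, 0, 0], [0, 0, 8.4]], [[0, 0, 0], [0, 0, 8.4]], [[0, 0, 0], [0, 0, 8.4]]]'

```text
t: 51.75
tool_pos: [0.592, 0.0912, 0.4897]
tool_rot: [-3.094, -0.51, 0.073]
contact_force: [0.2, -0.4, -0.2]
opening: 0.0553
```

Run:
```python
from h import *
rep();tum();delta((.5927,.0978,.34),(-.25,.968))
```

```text
t 51.75 pos [0.592  0.0912 0.4897] grasp [0.5848 0.0908 0.3349] F [ 0.1543 -0.373  -0.1593] open 0.0553
x [ 0.946   0.3209 -0.0452] y [ 0.3207 -0.9471 -0.0124] z [-0.0468 -0.0027 -0.9989] q6 1.27
grasp in tumbler [-0.0094 -0.1167  0.3349] r 0.1852 th 2.9 deg
TCP-> [0.5927 0.0978 0.495 ] shift tool cm [ 0.2491 -0.6061 -0.5303] turn deg [-0.617   2.6172  4.241 ] q6 1.27
```

>>> jog_arm --steps '[[[0.2, -0.6, 0], [-0.6, 2.6, 4.2]], [[0, 0, 1], [0, 0, 0]], [[0, 0, 1], [0, 0, 0]], [[0, 0, 0], [0, 0, 0]]]'

```text
t: 52.15
tool_pos: [0.5912, 0.0973, 0.461]
tool_rot: [-3.116, -0.394, 0.017]
contact_force: [0.2, -0.4, -0.7]
opening: 0.0553
```

Run:
```python
from h import *
snap("wrist","w30.png");rep();tum();delta((.5932,.0962,.275),(-.25,.968));print(proj(lastinfo(),(.5927,.0978,.275)))
```

```text
t 52.20 pos [0.5913 0.0973 0.4617] grasp [0.5897 0.0972 0.3067] F [ 0.4391 -0.5861 -0.9888] open 0.0556
x [ 0.9685  0.2487 -0.0102] y [ 0.2487 -0.9686 -0.0021] z [-0.0104 -0.0005 -0.9999] q6 1.36
grasp in tumbler [-0.0031 -0.1118  0.3067] r 0.1567 th 1.1 deg
TCP-> [0.5932 0.0962 0.43  ] shift tool cm [0.1907 0.1604 3.1634] turn deg [-0.1202  0.586  -0.0792] q6 1.36
[314.5654 287.4001]
```

View pics/w30.png

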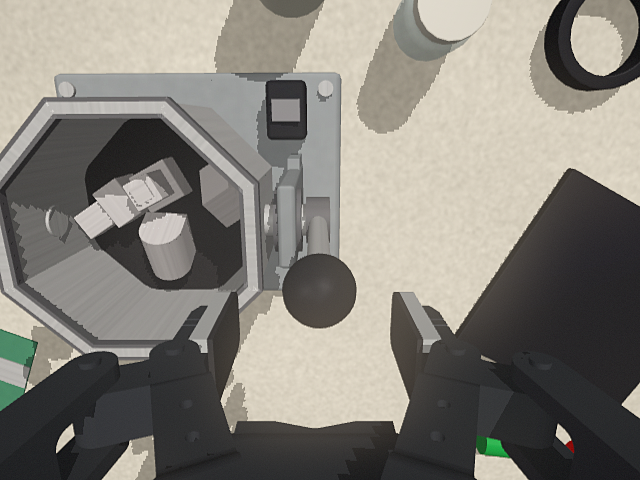

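>>> jog_arm --steps '[[[0.2, 0.1, 1], [0, 0.6, 0]], [[0, 0, 1], [0, 0, 0]], [[0, 0, 1], [0, 0, 0]], [[0, 0, 0], [0, 0, 0]]]'

```text
t: 52.6
tool_pos: [0.5937, 0.0964, 0.4285]
tool_rot: [-3.114, -0.395, 0.001]
contact_force: [-0.3, -0.7, -1.0]
opening: 0.0554
```

Run:
```python
from h import *
rep();tum();delta((.593,.0964,.274),(-.25,.968))
```

```text
t 52.60 pos [0.5937 0.0964 0.4285] grasp [0.5935 0.0967 0.2735] F [-0.2898 -0.7183 -0.9621] open 0.0554
x [ 0.9684  0.2495 -0.0001] y [ 0.2495 -0.9684 -0.0022] z [-0.0007  0.0021 -1.    ] q6 1.36
grasp in tumbler [ 0.0005 -0.1132  0.2735] r 0.1235 th -0.2 deg
TCP-> [0.593  0.0964 0.429 ] shift tool cm [-0.0628 -0.0172 -0.0514] turn deg [-0.1264  0.0085 -0.0319] q6 1.36
```

>>> jog_arm --steps '[[[0, 0, 0], [0, 0, 0]], [[0, 0, 0], [0, 0, 0]], [[0, 0, 0], [0, 0, 0]], [[0, 0, 0], [0, 0, 0]], [[-0.8, 0, 0], [0, 0, 0]], [[-0.8, 0, 0.1], [0, 0, 0]], [[-0.8, 0, 0.1], [0, 0, 0]], [[-0.8, 0, 0.2], [0, 0, 0]]]' --fingers -1

```text
t: 53.4
tool_pos: [0.5667, 0.0894, 0.4265]
tool_rot: [-3.111, -0.396, -0.051]
contact_force: [9.4, 2.5, -1.6]
opening: 0.0266
```

Run:
```python
from h import *
rep();tum()
```

```text
t 53.40 pos [0.5667 0.0894 0.4265] grasp [0.5715 0.0908 0.2716] F [ 9.3746  2.5413 -1.5615] open 0.0266
x [0.9677 0.2501 0.0327] y [ 0.2503 -0.9682 -0.0012] z [ 0.0314  0.0093 -0.9995] q6 1.34
grasp in tumbler [-0.0223 -0.1134  0.2716] r 0.1236 th 10.4 deg
```

>>> jog_arm --steps '[[[-0.9, 0, 0.2], [0, -1, 0]], [[-0.9, 0, 0.3], [0, -0.5, 0]], [[-0.9, 0, 0.4], [0, -0.5, 0]], [[-0.9, 0, 0.4], [0, 0, 0]]]'

```text
t: 53.8
tool_pos: [0.5363, 0.0816, 0.4202]
tool_rot: [-3.111, -0.385, -0.062]
contact_force: [9.0, 2.9, -1.2]
opening: 0.0264
```

Run:
```python
from h import *
rep();tum()
```

```text
t 53.80 pos [0.5363 0.0816 0.4202] grasp [0.5423 0.0833 0.2653] F [ 9.0148  2.8755 -1.2266] open 0.0264
x [0.969  0.2438 0.0399] y [ 0.2441 -0.9698 -0.0014] z [ 0.0384  0.0111 -0.9992] q6 1.34
grasp in tumbler [-0.0524 -0.1133  0.2653] r 0.1267 th 24.5 deg
```

>>> jog_arm --steps '[[[-0.9, 0, 0.6], [0, -1, 0]], [[-0.9, 0, 0.6], [0, -0.5, 0]], [[-0.8, 0, 0.7], [0, -0.5, 0]], [[-0.7, 0, 0.7], [0, 0, 0]]]'

```text
t: 54.2
tool_pos: [0.5035, 0.0734, 0.3999]
tool_rot: [-3.117, -0.385, -0.019]
contact_force: [-0.6, 0.0, -0.2]
opening: 0.0001
```

Run:
```python
from h import *
rep();tum()
```

```text
t 54.20 pos [0.5035 0.0734 0.3999] grasp [0.5053 0.0737 0.2449] F [-0.6313  0.0035 -0.2258] open 0.0001
x [0.9698 0.2435 0.0122] y [ 0.2435 -0.9699  0.0007] z [ 0.012   0.0023 -0.9999] q6 1.32
grasp in tumbler [-0.0906 -0.1134  0.2449] r 0.1312 th 43.7 deg
```

The ball slipped out again, perhaps the grip slackening. Lift and look.

>>> jog_arm --steps '[[[0, 0, -3], [0, 0, 0]], [[0, 0, -3], [0, 0, 0]], [[-2, 0, -2], [0, 0, 0]], [[0, 0, 0], [0, 0, 0]]]' --fingers 0.3

```text
t: 54.6
tool_pos: [0.4806, 0.0678, 0.4747]
tool_rot: [-3.116, -0.386, -0.002]
contact_force: [0.7, -0.2, 1.0]
opening: 0.0553
```

Run:
```python
from h import *
rep();tum();i,im=snap("wrist","w31.png");snap("scene","s8.png",(290,100,490,260),3)
for th in (20,25,30,35,40,45):
    t=np.radians(th);l=np.array([-.125*np.sin(t),-.112]);c,s=np.cos(YAW),np.sin(YAW)
    w=np.r_[O+[c*l[0]-s*l[1],s*l[0]+c*l[1]],.15+.125*np.cos(t)];print(th,w,proj(i,w),"tumx %.4f"%l[0])
```

```text
t 54.60 pos [0.4806 0.0678 0.4747] grasp [0.4807 0.0682 0.3197] F [ 0.6532 -0.1523  1.0393] open 0.0553
x [0.9698 0.2438 0.0014] y [ 0.2438 -0.9698 -0.002 ] z [ 0.0009  0.0023 -1.    ] q6 1.31
grasp in tumbler [-0.1158 -0.1126  0.3197] r 0.2054 th 34.3 deg
20 [0.5513 0.0871 0.2675] [311.4242 108.3772] tumx -0.0428
25 [0.5416 0.0845 0.2633] [311.6964 133.7726] tumx -0.0528
30 [0.5322 0.0821 0.2583] [311.9573 156.2399] tumx -0.0625
35 [0.5233 0.0798 0.2524] [312.2033 175.7112] tumx -0.0717
40 [0.5149 0.0777 0.2458] [312.4322 192.2229] tumx -0.0803
45 [0.5072 0.0756 0.2384] [312.6426 205.889 ] tumx -0.0884
```

View pics/w31.png

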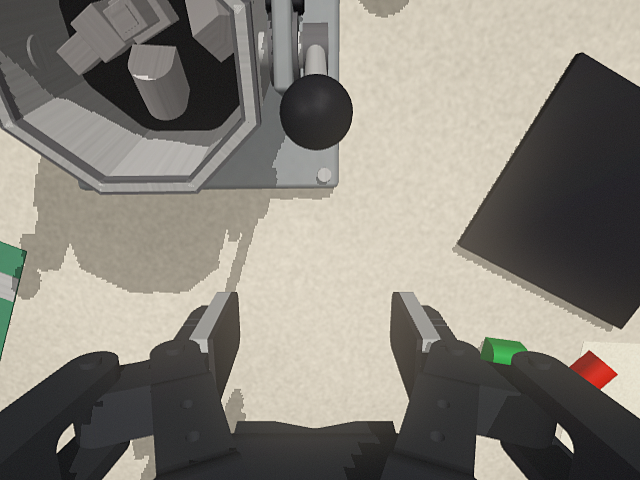

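View pics/s8.png

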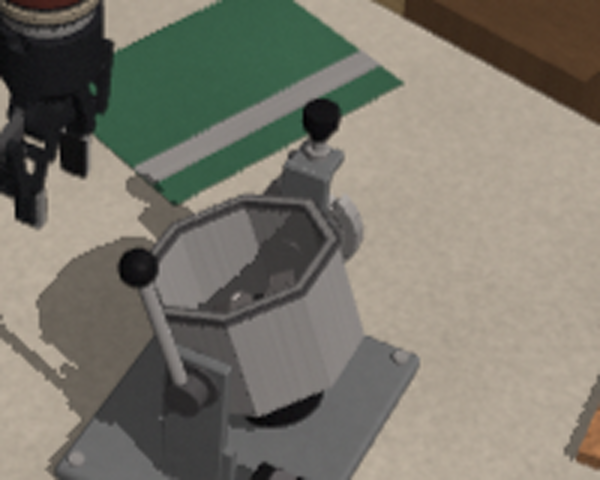

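>>> jog_arm --steps '[[[2.5, 0.1, 0], [0, 0, 0]], [[2.5, 0, 0], [0, 0, 0]], [[2.2, 0, 0], [0, 0, 0]], [[0, 0, 0], [0, 0, 0]], [[0, 0, 2], [0, 0, 0]], [[0, 0, 2], [0, 0, 0]], [[0, 0, 1], [0, 0, 0]], [[0, 0, 0], [0, 0, 0]]]'

```text
t: 55.5
tool_pos: [0.5522, 0.0855, 0.4025]
tool_rot: [-3.112, -0.386, 0.038]
contact_force: [1.0, -0.5, -0.7]
opening: 0.0556
```

Run:
```python
from h import *
rep();tum();snap("wrist","w32.png",(160,200,480,420),2)
```

```text
t 55.50 pos [0.5522 0.0855 0.4025] grasp [0.5484 0.0859 0.2476] F [ 1.0309 -0.4697 -0.7396] open 0.0556
x [ 0.9695  0.2442 -0.0234] y [ 0.244  -0.9697 -0.0082] z [-0.0247  0.0022 -0.9997] q6 1.34
grasp in tumbler [-0.0459 -0.1124  0.2476] r 0.1078 th 25.2 deg
```

View pics/w32.png

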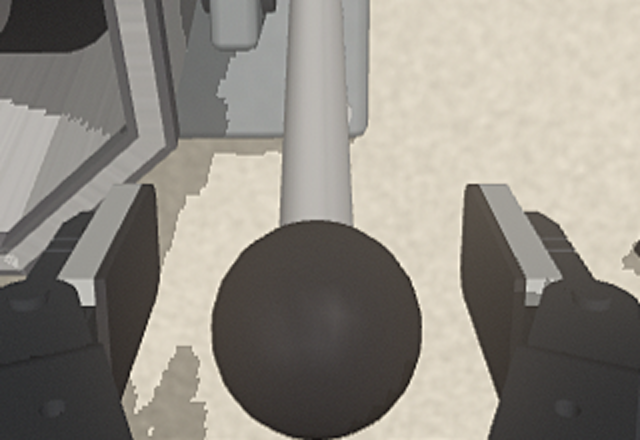

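>>> jog_arm --steps '[[[0.1, 0, -1], [0, 1.4, 0]], [[0, 0, -0.8], [0, 0, 0]], [[0, 0, 0], [0, 0, 0]]]'

```text
t: 55.85
tool_pos: [0.5538, 0.0856, 0.4255]
tool_rot: [-3.11, -0.385, -0.011]
contact_force: [-0.4, 0.2, 0.1]
opening: 0.0556
```

Run:
```python
from h import *
rep();tum();snap("wrist","w33.png",(160,200,480,420),2);print(proj(lastinfo(),(.5505,.0865,.267)))
```

```text
t 55.85 pos [0.5538 0.0856 0.4255] grasp [0.5547 0.087  0.2706] F [-0.4129  0.2305  0.1258] open 0.0556
x [0.9698 0.2439 0.0081] y [ 0.244  -0.9697 -0.0071] z [ 0.0061  0.0088 -0.9999] q6 1.34
grasp in tumbler [-0.0395 -0.1129  0.2706] r 0.1269 th 18.1 deg
[312.0214 338.9526]
```

View pics/w33.png

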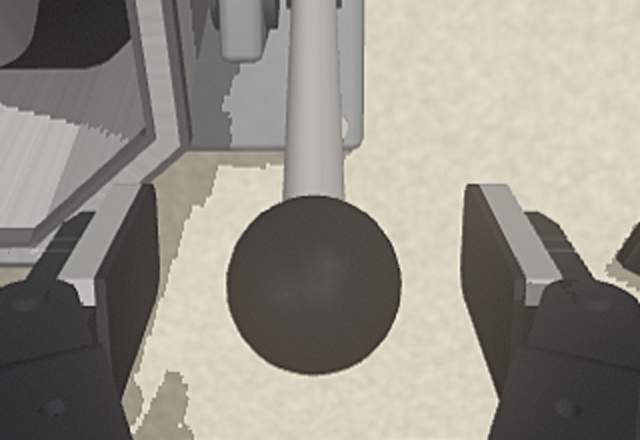

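>>> jog_arm --steps '[[[-0.4, 0, 0.5], [0, 0, 0]], [[0, 0, 0], [0, 0, 0]]]'

```text
t: 56.1
tool_pos: [0.5497, 0.0846, 0.4212]
tool_rot: [-3.11, -0.385, -0.014]
contact_force: [0.1, -0.4, -0.3]
opening: 0.0558
```

>>> jog_arm --steps '[[[0, 0, 0], [0, 0, 0]], [[0, 0, 0], [0, 0, 0]], [[0, 0, 0], [0, 0, 0]], [[0, 0, 0], [0, 0, 0]]]' --fingers -1 --grip_force 120

```text
t: 56.5
tool_pos: [0.5496, 0.0843, 0.4215]
tool_rot: [-3.112, -0.385, -0.014]
contact_force: [-0.6, -0.6, -0.1]
opening: 0.0259
```

Run:
```python
from h import *
rep();tum()
```

```text
t 56.50 pos [0.5496 0.0843 0.4215] grasp [0.5508 0.0854 0.2666] F [-0.6291 -0.6355 -0.0645] open 0.0259
x [0.9698 0.2438 0.0096] y [ 0.2438 -0.9698 -0.005 ] z [ 0.0081  0.0072 -0.9999] q6 1.34
grasp in tumbler [-0.0437 -0.1135  0.2666] r 0.1245 th 20.5 deg
```

>>> jog_arm --steps '[[[-0.7, 0, 0.3], [0, -0.5, 0]], [[-0.7, 0, 0.4], [0, -0.5, 0]], [[-0.7, 0, 0.4], [0, -0.5, 0]]]'

```text
t: 56.8
tool_pos: [0.5342, 0.0804, 0.4154]
tool_rot: [-3.111, -0.386, -0.031]
contact_force: [14.3, 3.6, -0.9]
opening: 0.0258
```

Run:
```python
from h import *
rep();tum()
```

```text
t 56.80 pos [0.5342 0.0804 0.4154] grasp [0.5371 0.0818 0.2604] F [14.3497  3.6057 -0.8843] open 0.0258
x [0.9695 0.2442 0.0202] y [ 0.2443 -0.9697 -0.004 ] z [ 0.0186  0.0088 -0.9998] q6 1.33
grasp in tumbler [-0.0578 -0.1135  0.2604] r 0.1246 th 27.6 deg
```

>>> jog_arm --steps '[[[-0.8, 0, 0.5], [0, -0.5, 0]], [[-0.8, 0, 0.5], [0, -0.5, 0]], [[-0.8, 0, 0.6], [0, -0.5, 0]]]'

```text
t: 57.1
tool_pos: [0.5176, 0.0763, 0.4077]
tool_rot: [-3.109, -0.386, -0.067]
contact_force: [12.9, 4.3, 4.7]
opening: 0.0253
```

Run:
```python
from h import *
rep();tum()
```

```text
t 57.10 pos [0.5176 0.0763 0.4077] grasp [0.524  0.0783 0.2529] F [12.8704  4.3226  4.6904] open 0.0253
x [0.9687 0.2444 0.0433] y [ 0.2447 -0.9696 -0.0026] z [ 0.0414  0.0131 -0.9991] q6 1.32
grasp in tumbler [-0.0714 -0.1136  0.2529] r 0.1252 th 34.8 deg
```

>>> jog_arm --steps '[[[-0.7, 0, 0.6], [0, -1.5, 0]], [[-0.7, 0, 0.7], [0, -1, 0]]]'

```text
t: 57.3
tool_pos: [0.5088, 0.0742, 0.4008]
tool_rot: [-3.112, -0.387, -0.053]
contact_force: [11.5, 2.9, 6.8]
opening: 0.0255
```

Run:
```python
from h import *
rep();tum();snap("wrist","w34.png",(160,200,480,420),2)
```

```text
t 57.30 pos [0.5088 0.0742 0.4008] grasp [0.5138 0.0757 0.2459] F [11.5425  2.8566  6.8346] open 0.0255
x [0.9689 0.2451 0.0339] y [ 0.2453 -0.9695 -0.0013] z [ 0.0326  0.0096 -0.9994] q6 1.32
grasp in tumbler [-0.0819 -0.1136  0.2459] r 0.1261 th 40.5 deg
```

View pics/w34.png

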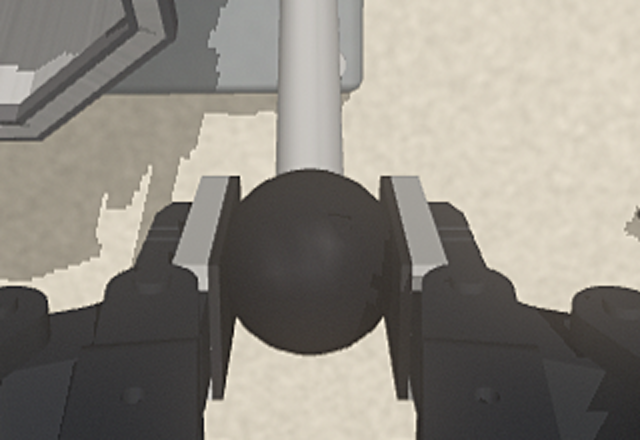

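Ball still well held. Continue to the stop.

>>> jog_arm --steps '[[[-0.6, 0, 0.8], [0, -1.5, 0]], [[-0.6, 0, 0.8], [0, -0.5, 0]], [[-0.6, 0, 0.8], [0, -0.5, 0]]]'

```text
t: 57.65
tool_pos: [0.4973, 0.0717, 0.3917]
tool_rot: [-3.114, -0.405, -0.051]
contact_force: [-21.0, -8.1, 28.0]
opening: 0.0253
```

Run:
```python
from h import *
rep();tum()
```

```text
t 57.65 pos [0.4973 0.0717 0.3917] grasp [0.5022 0.0724 0.2368] F [-21.028   -8.1242  28.0319] open 0.0253
x [0.9662 0.2559 0.0323] y [ 0.2559 -0.9667  0.0036] z [ 0.0322  0.0048 -0.9995] q6 1.31
grasp in tumbler [-0.094  -0.1139  0.2368] r 0.1279 th 47.3 deg
```

>>> jog_arm --steps '[[[0, 0, 0], [0, 0, 0]], [[0, 0, 0], [0, 0, 0]], [[0, 0, 0], [0, 0, 0]], [[0, 0, -3], [0, 0, 0]], [[0, 0, -3], [0, -1.8, 0]], [[0, 0, -2], [0, 0, 0]], [[0, 0, 0], [0, 0, 0]]]' --fingers 0.3

```text
t: 58.35
tool_pos: [0.4947, 0.0715, 0.4697]
tool_rot: [3.114, 0.405, -0.011]
contact_force: [0.3, 0.6, -0.3]
opening: 0.0553
```

Run:
```python
from h import *
rep();tum();i,im=snap("wrist","w35.png");snap("scene","s9.png",(290,100,490,260),4)
for th in (35,40,43,45):
    t=np.radians(th);l=np.array([-.125*np.sin(t),-.1135]);c,s=np.cos(YAW),np.sin(YAW)
    w=np.r_[O+[c*l[0]-s*l[1],s*l[0]+c*l[1]],.15+.125*np.cos(t)];print(th,proj(i,w),proj(ctrl.camera_info("scene"),w))
```

```text
t 58.35 pos [0.4947 0.0715 0.4697] grasp [0.4937 0.0711 0.3147] F [ 0.2623  0.6167 -0.2501] open 0.0553
x [ 0.9668  0.2555 -0.0074] y [ 0.2556 -0.9668  0.0006] z [-0.007  -0.0025 -1.    ] q6 1.31
grasp in tumbler [-0.1026 -0.113   0.3147] r 0.1940 th 31.9 deg
35 [315.19   205.0006] [323.6719 189.4197]
40 [315.033  220.2174] [320.3319 190.166 ]
43 [314.948  227.9689] [318.4589 190.7658]
45 [314.8951 232.586 ] [317.2677 191.2272]
```

View pics/w35.png

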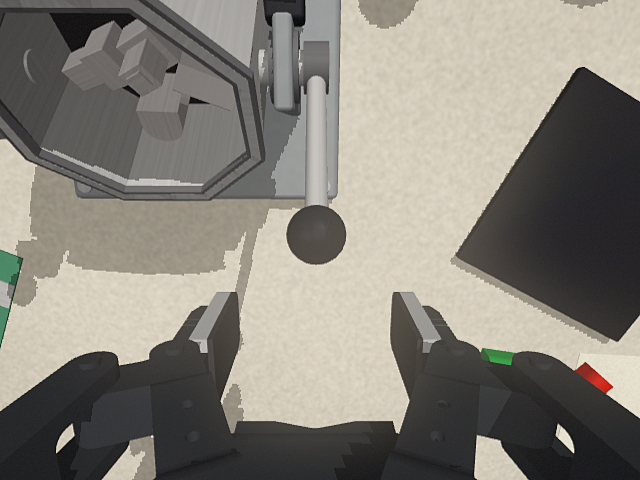

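View pics/s9.png

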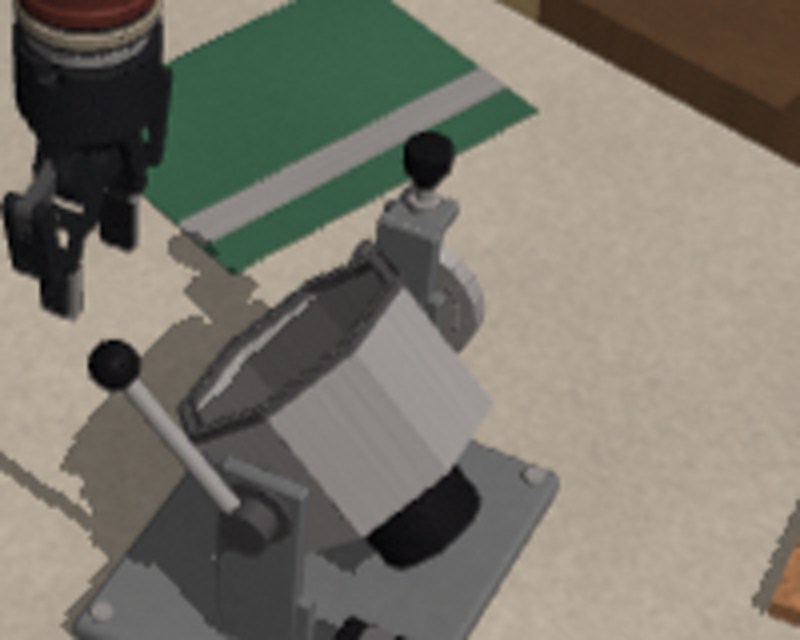

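Barrel is at the running stop (ball at (316,235); expected 232.6 at 45°), castings inside. Now press the knob home.

>>> jog_arm --steps '[[[0, 0, -3], [0, 0, 0]], [[2, -4, -2], [0, 0, 0]], [[2, -4, 0], [0, 0, 0]], [[2, -4, 0], [0, 0, 0]], [[2, -4, 0], [0, 0, 0]], [[1, -4, 0], [0, 0, 0]], [[1, -3, 0], [0, 0, 0]], [[0, 0, 0], [0, 0, 0]]]' --fingers -1 --grip_force 50

```text
t: 59.25
tool_pos: [0.5352, 0.3271, 0.4937]
tool_rot: [3.112, 0.394, -0.063]
contact_force: [0.0, -0.7, -0.4]
opening: -0.0002
```

Run:
```python
from h import *
rep();delta((.536,.313,.30))
```

```text
t 59.25 pos [0.5352 0.3271 0.4937] grasp [0.529  0.3257 0.3388] F [ 0.0083 -0.7373 -0.3587] open -0.0002
x [ 0.9677  0.2488 -0.0406] y [ 0.2489 -0.9685 -0.001 ] z [-0.0395 -0.0092 -0.9992] q6 1.75
TCP-> [0.536 0.313 0.455] shift tool cm [-0.115   1.3944  3.8772] turn deg [-0.0561  2.3258  0.0011] q6 1.75
```

>>> jog_arm --steps '[[[-0.1, 1.4, 0], [0, 2.3, 0]], [[0, 0, 1.8], [0, 0, 0]], [[0, 0, 1.2], [0, 0, 0]], [[0, 0, 0], [0, 0, 0]]]'

```text
t: 59.65
tool_pos: [0.5371, 0.3124, 0.4537]
tool_rot: [3.113, 0.396, -0.017]
contact_force: [-0.4, -0.4, 0.2]
opening: 0.0002
```

Run:
```python
from h import *
rep();delta((.536,.313,.276))
```

```text
t 59.65 pos [0.5371 0.3124 0.4537] grasp [0.5355 0.3116 0.2987] F [-0.3806 -0.3958  0.2281] open 0.0002
x [ 0.9681  0.2504 -0.0114] y [ 0.2504 -0.9681  0.0023] z [-0.0105 -0.0051 -0.9999] q6 1.72
TCP-> [0.536 0.313 0.431] shift tool cm [-0.0631 -0.0932  2.2741] turn deg [ 0.1323  0.6557 -0.0008] q6 1.72
```

>>> jog_arm --steps '[[[-0.1, -0.1, 0.6], [0, 0.6, 0]], [[0, 0, 0.7], [0, 0, 0]], [[0, 0, 0.7], [0, 0, 0]], [[0, 0, 0.7], [0, 0, 0]], [[0, 0, 0.6], [0, 0, 0]], [[0, 0, 0.5], [0, 0, 0]]]'

```text
t: 60.25
tool_pos: [0.5353, 0.3121, 0.4314]
tool_rot: [-3.116, -0.395, -0.015]
contact_force: [-8.2, -4.0, 13.8]
opening: 0.0003
```

Run:
```python
from h import *
rep()
```

```text
t 60.25 pos [0.5353 0.3121 0.4314] grasp [0.5367 0.3124 0.2764] F [-8.1857 -3.9525 13.824 ] open 0.0003
x [0.9683 0.2495 0.0092] y [ 0.2495 -0.9684  0.0008] z [ 0.0091  0.0015 -1.    ] q6 1.73
```

Same tip height as when home before (0.4314). One more firm push, then retreat and look.

>>> jog_arm --steps '[[[0, 0, 0.5], [0, 0, 0]], [[0, 0, 0.4], [0, 0, 0]], [[0, 0, -2], [0, 0, 0]], [[0, 0, -4], [0, 0, 0]], [[0, 0, -4], [0, 0, 0]], [[0, 0, -4], [0, 0, 0]]]'

```text
t: 60.85
tool_pos: [0.5326, 0.3114, 0.5662]
tool_rot: [3.113, 0.395, -0.0]
contact_force: [1.0, 0.3, -0.2]
opening: -0.0
```

>>> jog_arm --steps '[[[-4, 0, 0], [0, 0, 0]], [[-4, 0, 0], [0, 0, 0]], [[-4, 0, 0], [0, 0, 0]], [[-2, 4, 0], [0, 0, 0]], [[0, 4, 0], [0, 0, 0]], [[0, 4, 0], [0, 0, 0]], [[0, 0, 0], [0, 0, 0]], [[0, 0, 0], [0, 0, 0]]]'

```text
t: 61.65
tool_pos: [0.4229, 0.1566, 0.5723]
tool_rot: [-3.116, -0.399, -0.029]
contact_force: [0.2, 0.1, -0.3]
opening: 0.0001
```

Run:
```python
from h import *
rep();snap("scene","s10.png",(290,100,490,260),4);snap("wrist","w36.png");snap("top","t5.png")
```

```text
t 61.65 pos [0.4229 0.1566 0.5723] grasp [0.4258 0.1571 0.4174] F [ 0.2485  0.1384 -0.2814] open 0.0001
x [0.9675 0.2521 0.0186] y [ 0.2521 -0.9677  0.0019] z [ 0.0185  0.0028 -0.9998] q6 1.51
```

View pics/s10.png

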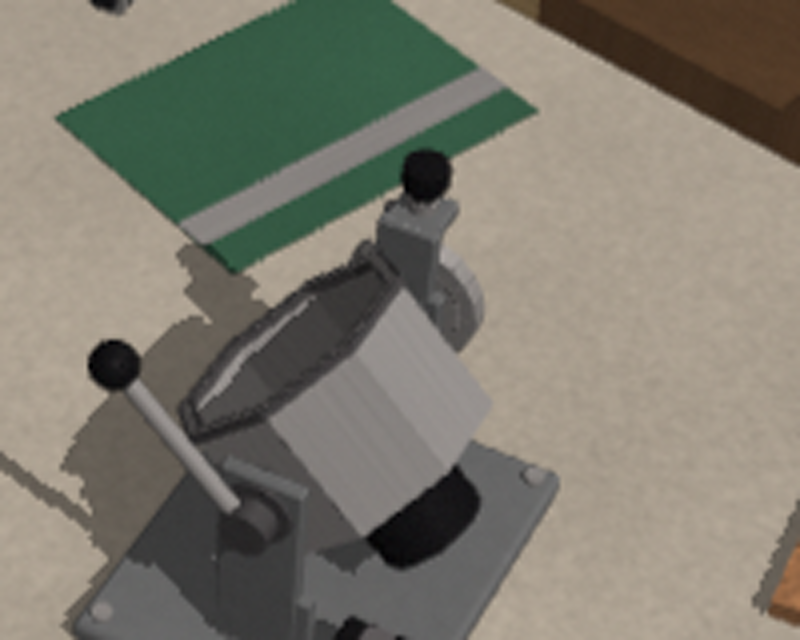

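View pics/w36.png

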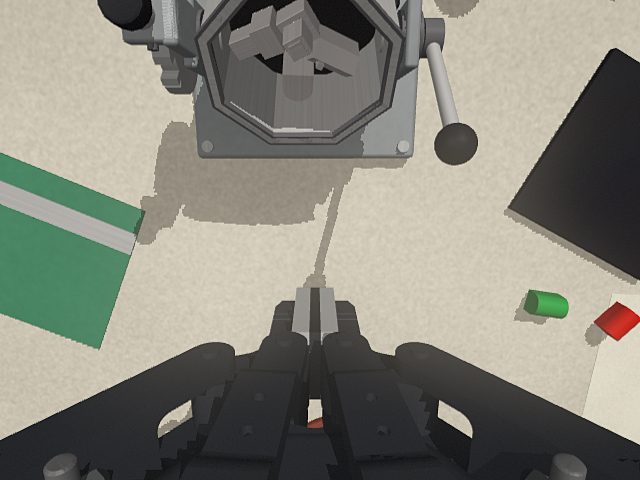

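View pics/t5.png

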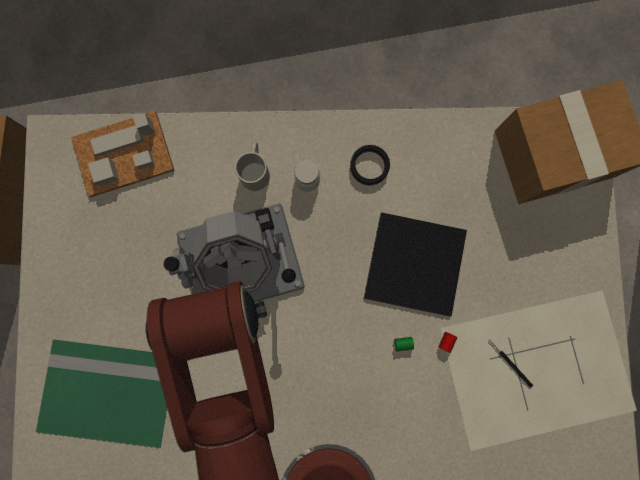

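Run:
```python
from h import *
b=np.load("last_scene.npy")[:,:,::-1];b0=cv2.imread("pics/scene0.png")
t=np.load("last_top.npy")[:,:,::-1];t0=cv2.imread("pics/top0.png")
def c(im,u,v,r=11):
    s=im[v-r:v+r+1,u-r:u+r+1].max(2);m=(s<42).astype(np.uint8)
    n,l,st,ce=cv2.connectedComponentsWithStats(m);k=1+np.argmax(st[1:,4]);return ce[k]+[u-r,v-r],st[k,4]
for a,bb,u,v in ((b0,b,396,144),(b0,b,318,191),(t0,t,172,264),(t0,t,289,276)): print(c(a,u,v),c(bb,u,v))
```

```text
(array([395.7886, 143.4959]), np.int32(123)) (array([395.7886, 143.4959]), np.int32(123))
(array([317.9916, 190.8571]), np.int32(119)) (array([318.2087, 190.713 ]), np.int32(115))
(array([171.3621, 263.7299]), np.int32(174)) (array([171.3684, 263.6901]), np.int32(171))
(array([288.4038, 275.5769]), np.int32(156)) (array([288.3506, 275.3506]), np.int32(154))
```

Knob and lever ball sit at their starting (home, running) pixels within 0.3 px, so the job can be handed in.

```bash
python3 -c "
from station import ctrl
print(ctrl.finish_job())"
```

```text
the job is handed in; nothing more can be done
None
```

I loaded the tumbler and handed the job in at about 62 s of the 210 s allowed. `finish_job` gives no verdict, so this rests on my own checks.

- **What I did:** I pulled the knob to its stop, swung the barrel upright and pressed the knob home. All four castings that were present (two towers, the hall and one house) went into the barrel. Then I pulled the knob again, tipped the barrel back to its running angle and pressed the knob fully home.
- **Last checks:**
  - In the last pictures the knob and lever ball are within 0.3 px of where they were at the start, when the barrel was locked at its running angle.
  - The castings lie in the tipped barrel and the board is empty.
  - The jar, tape and mug look unmoved by eye; I did not measure them. The green and red look-alikes were left alone.
  - The gripper stands clear of everything.
- **What went wrong on the way:** The lever ball slipped out of the fingers twice, once on each swing. I found it again by camera both times, re-gripped it harder and finished the swing to the stop. At the end of the second swing the fingers read about 2° past the stop, with sideways force. I released, and a picture showed the ball at the stop.

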